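Tip the chilling balls onto the sorting ramp

ROBOT

A 7-joint arm with a two-finger parallel gripper is mounted at the origin on the work surface. World frame = base frame: x ahead of the robot, y to its left, z up, the work surface at z = 0. Lengths are in m, angles in degrees, forces in N, time in s.
With the tool pointing down it reaches from about 0.4 to 0.925 m from the base axis. Payload 4.1 kg.
Tool frame: the origin (TCP) lies midway between the tips of the shut fingers; the grasp point (between the pads) lies 19 mm behind it; z points along the fingers, y is the line along which they close (so a half turn about z gives the same grasp; the last joint's range is limited). The gripper opens to 85 mm and grips with 20 to 120 N. Pads are 22 mm wide; open, the fingers measure 114 mm over their backs; the gripper's body (76 mm by 85 mm) begins 54 mm behind the grasp point. The pads swing forward as they close: fully open they stand 13 mm farther back than shut.
Start: joints at [61.994, 22.827, 2.584, 88.041, -1.071, 69.15, -2.905], TCP at [0.247, -0.601, 0.231] pointing down, gripper open.
Joint ranges: [-161.44, 161.44], [-28.35, 127.94], [-78.24, 83.42], [0, 140.83], [-78.03, 258.03], [13.02, 114.36], [-168.23, 168.23]. Speed limits (degrees/s): [147.25, 147.25, 180, 180, 180, 180, 180].

INTERFACE

Orientations are given as a 3x3 rotation matrix whose columns are the frame's x, y, z axes.
In Python, from rig import read_state, cams, job gives the robot as it stands. The module is installed in compiled form; this text tells all that it offers.
- The arm moves only by the shell command python3 -m creep 'ROWS' [OPENING] [FORCE]. ROWS is a JSON object of lists of equal length, an entry for each row: "travel": the shift along the tool's x, y, z in m, a list of three; "turn": the turn, a rotation vector about the tool's x, y, z in degrees, a list of three. A call has 1 to 20 rows; each row is the pose to reach, as a shift and turn from the pose commanded when the call began, along the tool's axes at that moment; what a row does not reach only later rows make up. A row lasts 1/10 s, in which the tool goes at most 50 mm and 8.59 degrees, less where a joint would pass 70% of its speed; a pose out of reach is approached as far as the arm can. A call with a gripper value outside its range is refused whole. OPENING is the opening, from 0 (shut) to 1 (fully open), set as the call begins (- or left out, the last holds). The fingers move at their own pace and stop on an object; FORCE is the grip in N (left out, the last holds). Time passes only in rows, so rows that repeat a pose let the fingers close. It gives the time, the measured TCP pose, the force, the opening and the grip force at its end, in the units of the state.
- read_state(): the state, without advancing time (a new reading comes with each control period).
- cams.camera(name): name is "side" or "top" or "wrist"; returns a dict with "frame" (420x560x3 uint8, red, green, blue), "range_z" (420x560 float32, m along the optical axis (not along the pixel's ray), 0 where there is no reading), "camera_matrix" (3x3 intrinsics, pixels), "dist" ([k1, k2, p1, p2, k3] as OpenCV has them; the pictures are not rectified), "eye" and "orientation" of the camera in the world; the wrist camera has in their place "tool_from_camera" (4x4, takes a point from camera to tool coordinates, whose origin is the TCP and whose axes are the flange's). Camera axes: x right, y down, z forward; pixel columns grow to the right and rows downward; lengths in m; the calibration is good to about 2 mm. A picture is of the moment at which its call begins: read the wrist's pose just before it.
- job.finish_job(): hands the job in; it is judged then, once.
The state is a dict: "t": time; "joints": joint angles; "joint_velocities": joint speeds; "joint_torque": joint torques, N m; "ee_pos": TCP position; "eef_rot": TCP orientation; "force": force on the tool from outside, world axes, zero at the start; "moment": the same for the moment, N m; "finger_gap": finger opening in m; "grasp_force": force on a finger pad.
Only numpy, scipy, OpenCV 4.12 (cv2) and the standard library are available. Lean on these libraries where they do the work, as an engineer would, in place of code of your own. Each camera call takes 0.05 s, during which the arm holds its last target. There are 200 camera calls.

TASK

Pick up the pink scoop by its handle and tip the two iced-coffee chilling balls it carries onto the high end of the wooden sorting ramp, so that they roll down and the small steel ball drops through the narrow slots into the yellow well and the big copper ball into the wide blue hole at the low end; do not touch the balls with the fingers. Then set the empty scoop down upright on the ledge and let go.

Things in the scene. Friction and masses are not known exactly. Their poses are not given: they have to be found in the camera images.
- pink_scoop: (mm) Loose pink scoop, 80 g, holding both balls (an empty cream scoop is a bystander). Origin under the pan's middle. Pan 84 (x) by 76, walls 44 high; open at -x: pouring lip at x -42, z 22. Its floor rises 12 deg to the lip, so balls lie at the back when level and roll out with the lip 35-40 deg down. Handle: bar 12 wide (y), x 42 to 145, z 26 to 46; grip from above at x 75-85.
- ramp: (mm) Fixed wooden trough, 316 (x) by 136; origin on the ledge. High end at -x; floor falls 10 deg to +x. Closed floor x -140 to -30, z 88-107, 106 wide: tip there, lip at about x -65 and pointing to -x, so that the end board (top z 197; side walls 143) stops the balls. Then three slots along x, 32 wide, x -30 to 85, over a yellow well; then one wide hole, blue well, x 85 to 155.
- small_ball: Loose small steel ball, 24 mm in diameter, 30 g, in the pink scoop; origin at its centre. It drops through the slots, over which the big ball rolls on; in the yellow well its centre is about 30 to 55 mm above the ledge.
- big_ball: Loose big copper ball, 40 mm in diameter, about 90 g, in the pink scoop; origin at its centre. In the blue hole its centre is about 28 to 40 mm above the ledge.
Mind the look-alikes: they are no part of the job. What is meant by the pink_scoop is not black, and is the smaller of those in its own colour.

How it is judged (in metres and radians):
On the way, in this order (a step that is already met when the one before it is completed fails the run):
1. the pink scoop is lifted off the ledge with both balls in it (height (world z) of pink_scoop above 0.05 m and distance between each of small_ball, big_ball and pink_scoop below 0.07 m), for 0.2 s.
2. the scoop is tipped lip down over the ramp (angle between pink_scoop's own z axis and vertical above 0.25 rad and horizontal distance between pink_scoop and ramp below 0.25 m and height (world z) of pink_scoop above 0.07 m), for 0.1 s.
3. the small ball lies in the yellow well and the big ball in the blue well (x of small_ball in the frame of ramp between -0.04 and 0.085 m and y of small_ball in the frame of ramp between -0.06 and 0.06 m and z of small_ball in the frame of ramp between 0.01 and 0.058 m and x of big_ball in the frame of ramp between 0.08 and 0.16 m and y of big_ball in the frame of ramp between -0.06 and 0.06 m and z of big_ball in the frame of ramp between 0.01 and 0.055 m), for 0.2 s.
At the end, for the whole second after the job is handed in: The small ball lies at rest in the yellow well under the ramp's narrow slots and the big ball at rest down in the wide blue hole; the pink scoop stands upright (within 10 degrees) and still, its underside within 15 mm of the ledge (all of step 3 and linear speed of each of small_ball, big_ball below 0.05 m/s and height (world z) of pink_scoop between -0.01 and 0.015 m and angle between pink_scoop's own z axis and vertical below 0.17 rad and linear speed of pink_scoop below 0.03 m/s); the robot touches nothing.
It fails at once if the fingers touch a ball (contact force between the fingers and small_ball above 0.5 N or contact force between the fingers and big_ball above 0.5 N).
It also fails if it takes over 64 s, if anything falls off the work surface, if the arm or the gripper's body presses on something with over 40 N, if the wrist force passes 120 N, or if a joint passes its speed limit or range.

## Working session

There is one attempt and no reset: what is moved stays moved. The work goes in short steps, Python scripts to look and compute and a shell command to move; the robot and the scene stay as the last step left them, time stands still between calls to the robot, and variables do not carry over. Pictures are saved under pics/ and viewed, at most 10 in all, crops included, and the job is handed in when it is done.

```bash
mkdir -p pics
cat > h.py <<'E'
import numpy as np, cv2
from rig import read_state, cams, job
def shot(name,fn=None):
    s=read_state(); c=cams.camera(name)
    if name=="wrist":
        T=np.eye(4);T[:3,:3]=s["eef_rot"];T[:3,3]=s["ee_pos"];T=T@np.array(c["tool_from_camera"])
    else:
        T=np.eye(4);T[:3,:3]=c["orientation"];T[:3,3]=c["eye"]
    if fn: cv2.imwrite(fn,c["frame"][...,::-1])
    z=c["range_z"];h,w=z.shape
    u,v=np.meshgrid(np.arange(w),np.arange(h))
    p=cv2.undistortPoints(np.stack([u,v],-1).reshape(-1,1,2).astype(float),np.array(c["camera_matrix"]),np.array(c["dist"])).reshape(h,w,2)
    P=np.dstack([p*z[...,None],z])@T[:3,:3].T+T[:3,3]
    P[z==0]=np.nan
    return c["frame"],P
E
python3 - <<'E'
from h import *
for n in("top","side"):
    f,P=shot(n,f"pics/{n}1.png"); np.savez(f"{n}1.npz",f=f,P=P)
s=read_state();print(s["t"],s["ee_pos"],np.round(s["eef_rot"],3),s["finger_gap"])
E
```

```text
0.1 [ 0.24679273 -0.6007169   0.23035173] [[ 0.925  0.38  -0.001]
 [ 0.38  -0.925  0.002]
 [-0.    -0.002 -1.   ]] 0.08554842160196527
```

View pics/top1.png

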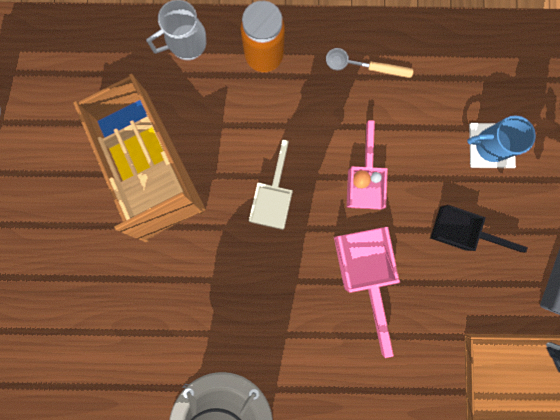

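View pics/side1.png

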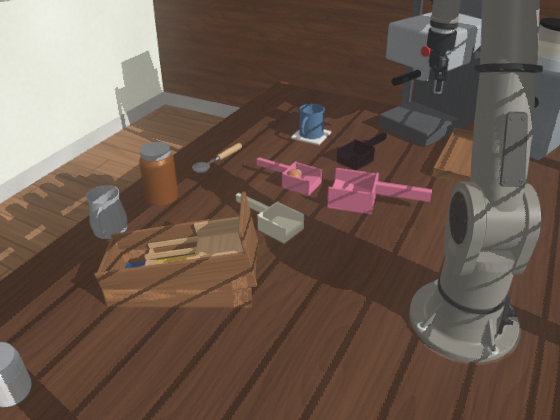

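The top view shows the target pink scoop with its balls at (367,187), handle up to (371,122). The ramp's high end is at about (160,220) and its low end at (105,90). The cream, black and larger pink scoops are bystanders.

Run:
```python
from h import *
d=np.load("top1.npz");f=d["f"].astype(int);P=d["P"]
for uv in [(220,415),(367,187),(371,122),(160,220),(105,90),(30,300)]: print(uv,P[uv[1],uv[0]].round(3))
u,v=np.meshgrid(np.arange(560),np.arange(420))
pk=(f[...,0]>f[...,1]+60)&(f[...,2]>f[...,1]+25)&(u>335)&(u<400)&(v>110)&(v<215)
Q=P[pk];Q=Q[np.isfinite(Q).all(1)]
print(len(Q),np.percentile(Q[:,2],[0,10,50,90,100]).round(3))
for lo,hi in((100,125),(125,145),(145,165)):
    m=pk&(v>=lo)&(v<hi)&(P[...,2]>.035);q=P[m];print("handle",v[m].min(),q.mean(0).round(4),len(q),q.min(0).round(3),q.max(0).round(3))
H=P[pk&(v<163)&(P[...,2]>.035)]
vx,vy,x0,y0=cv2.fitLine(H[:,:2].astype(np.float32),cv2.DIST_HUBER,0,.01,.01).ravel()
print("handle dir",vx,vy,np.degrees(np.arctan2(vy,vx)),x0,y0)
m=pk&(v>160); q=P[m&(P[...,2]>.03)]; print("pan rect",cv2.minAreaRect(q[:,:2].astype(np.float32)))
q=Q[Q[:,2]>.01];print("all rect",cv2.minAreaRect(q[:,:2].astype(np.float32)))
# ramp: points above table
m=(u>60)&(u<215)&(v>65)&(v<250)&(P[...,2]>.02)
q=P[m];print("ramp rect all",cv2.minAreaRect(q[:,:2].astype(np.float32)),q[:,2].max())
m2=m&(abs(P[...,2]-.143)<.006);print("walls",cv2.minAreaRect(P[m2][:,:2].astype(np.float32)),m2.sum())
m3=m&(P[...,2]>.185);print("board",cv2.minAreaRect(P[m3][:,:2].astype(np.float32)),m3.sum(),P[m3].mean(0))
```

```text
(220, 415) [ 0.061 -0.009  0.104]
(367, 187) [ 0.519 -0.314  0.012]
(371, 122) [ 0.656 -0.316  0.045]
(160, 220) [0.433 0.11  0.136]
(105, 90) [0.706 0.249 0.084]
(30, 300) [0.259 0.43  0.   ]
1512 [-0.004  0.011  0.022  0.046  0.051]
handle 121 [ 0.6551 -0.3141  0.0453] 25 [ 0.651 -0.32   0.038] [ 0.659 -0.308  0.049]
handle 125 [ 0.6296 -0.3126  0.0448] 128 [ 0.607 -0.32   0.035] [ 0.651 -0.307  0.049]
handle 145 [ 0.5855 -0.3107  0.045 ] 130 [ 0.563 -0.318  0.035] [ 0.608 -0.305  0.051]
handle dir 0.99892896 -0.046270065 -2.6520264 0.61360896 -0.31197482
pan rect ((0.5224462747573853, -0.3090091645717621), (0.07805132865905762, 0.09761980921030045), 87.88097381591797)
all rect ((0.5662184357643127, -0.3110201358795166), (0.07771304249763489, 0.18605580925941467), 87.26470184326172)
ramp rect all ((0.5662751197814941, 0.176542267203331), (0.3251175284385681, 0.13745786249637604), 27.658863067626953) 0.20120193314020618
walls ((0.45660120248794556, 0.11813174188137054), (0.050933144986629486, 0.13531574606895447), 27.630964279174805) 270
board ((0.4462571144104004, 0.11291056871414185), (0.011160483583807945, 0.1359132081270218), 28.20658302307129) 511 [0.44592107 0.11268375 0.19491925]
```

```bash
python3 -m creep '{"travel":[[0.1,-0.03,0],[0.25,-0.08,0],[0.432,-0.135,0.03],[0.432,-0.135,0.03],[0.432,-0.135,0.03],[0.432,-0.135,0.03],[0.432,-0.135,0.03],[0.432,-0.135,0.03],[0.432,-0.135,0.03],[0.432,-0.135,0.03],[0.432,-0.135,0.03],[0.432,-0.135,0.03],[0.432,-0.135,0.03],[0.432,-0.135,0.03]],"turn":[[0,0,5],[0,0,10],[0,0,15],[0,0,20],[0,0,25],[0,0,25],[0,0,25],[0,0,25],[0,0,25],[0,0,25],[0,0,25],[0,0,25],[0,0,25],[0,0,25]]}' 1
python3 - <<'E'
from h import *
f,P=shot("wrist","pics/w1.png");np.savez("w1.npz",f=f,P=P)
s=read_state();print(s["ee_pos"],np.round(s["eef_rot"],3).tolist(),s["joints"])
d=np.load("top1.npz");P=d["P"].reshape(-1,3)
a=np.radians(27.7);c=np.array([.566,.1765]);R=np.array([[np.cos(a),np.sin(a)],[-np.sin(a),np.cos(a)]])
q=(P[:,:2]-c)@R.T
for y0 in(-.065,-.035,0,.035,.065):
    print(y0,[(int(1000*x),int(1000*np.median(P[m,2]))) for x in np.arange(-.18,.19,.01) if (m:=(abs(q[:,1]-y0)<.004)&(abs(q[:,0]-x)<.005)).sum()>1])
E
```

```text
t: 1.5
ee_pos: [0.594, -0.3141, 0.2016]
eef_rot: [[0.999, -0.049, -0.0], [-0.049, -0.999, -0.001], [-0.0, 0.001, -1.0]]
force: [0.6, -0.1, 0.4]
finger_gap: 0.0851
grasp_force: 0.0
[ 0.59428139 -0.31375447  0.20158917] [[0.999, -0.049, -0.0], [-0.049, -0.999, -0.001], [0.0, 0.001, -1.0]] [ 25.69574561  26.25718417  -2.15349693  86.63999017   1.07432064
  67.10705911 -69.46248287]
-0.065 [(-180, 0), (-169, 0), (-159, 65), (-149, 104), (-139, 156), (-129, 107), (-119, 104), (-109, 104), (-99, 109), (-89, 99), (-79, 95), (-69, 97), (-59, 96), (-49, 95), (-39, 93), (-29, 92), (-19, 88), (-9, 87), (0, 91), (10, 86), (20, 84), (30, 78), (40, 78), (50, 81), (60, 76), (70, 74), (80, 75), (90, 77), (100, 70), (110, 70), (120, 72), (130, 74), (140, 72), (150, 74), (160, 88), (170, 0), (180, 0)]
-0.035 [(-180, 0), (-169, 0), (-159, 4), (-149, 120), (-139, 180), (-129, 197), (-109, 102), (-99, 100), (-89, 98), (-79, 97), (-69, 95), (-59, 92), (-49, 91), (-39, 90), (-29, 88), (-19, 37), (-9, 35), (0, 33), (10, 32), (20, 30), (30, 28), (40, 26), (50, 24), (60, 22), (70, 38), (80, 56), (100, 15), (1
[... 484 characters left out ...]
(-129, 197), (-109, 101), (-99, 99), (-89, 98), (-79, 97), (-69, 95), (-59, 92), (-49, 92), (-39, 89), (-29, 88), (-9, 36), (0, 34), (10, 32), (20, 30), (30, 28), (40, 26), (50, 26), (60, 23), (70, 40), (80, 56), (100, 15), (110, 14), (120, 12), (130, 11), (140, 15), (150, 58), (160, 84)]
0.065 [(-180, 0), (-169, 1), (-159, 64), (-149, 116), (-139, 181), (-129, 197), (-119, 138), (-109, 137), (-99, 135), (-89, 134), (-79, 131), (-69, 129), (-59, 129), (-49, 126), (-39, 124), (-29, 123), (-19, 120), (-9, 120), (0, 117), (10, 116), (20, 114), (30, 112), (40, 111), (50, 109), (60, 106), (70, 106), (80, 103), (90, 102), (100, 99), (110, 99), (120, 96), (130, 94), (140, 93), (150, 91), (160, 90)]
```

View pics/w1.png

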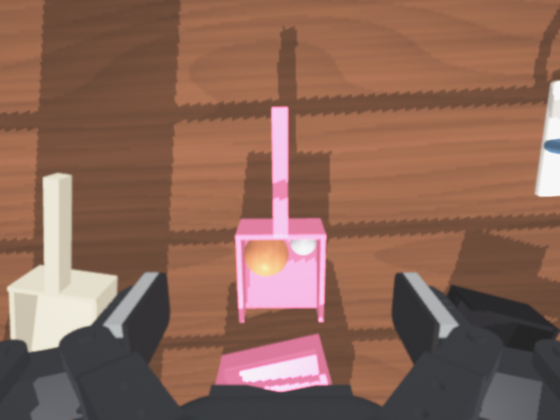

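The wrist view shows the handle at column 280 (rows 106–235), aligned with and centred between the fingers. Both balls are at the pan's back, around (268,255) and (303,246).

Run:
```python
from h import *
d=np.load("w1.npz");f=d["f"].astype(int);P=d["P"]
u,v=np.meshgrid(np.arange(560),np.arange(420))
pk=(f[...,0]>f[...,1]+60)&(f[...,2]>f[...,1]+25)&(u>225)&(u<335)&(v>95)&(v<325)
H=P[pk&(v<216)&(abs(P[...,2]-.046)<.006)]
print(H[:,2].mean(),H[:,0].max(),cv2.fitLine(H[:,:2].astype(np.float32),cv2.DIST_HUBER,0,.01,.01).ravel())
q=P[pk&(P[...,2]>.012)];print(cv2.minAreaRect(q[:,:2].astype(np.float32)),q[:,0].min())
```

```text
0.04515709180120979 0.6605093139343661 [ 0.9989309  -0.04622933  0.60840374 -0.31614244]
((0.5666182637214661, -0.31447482109069824), (0.07604717463254929, 0.18740154802799225), 87.2530288696289) 0.47155648226300023
```

```bash
python3 -m creep '{"travel":[[0.001,0,0.03],[0.001,0,0.06],[0.001,0,0.09],[0.001,0,0.12],[0.001,0,0.14],[0.001,0,0.155],[0.001,0,0.17],[0.001,0,0.18],[0.001,0,0.18],[0.001,0,0.18]],"turn":[[0,0,0],[0,0,0],[0,0,0],[0,0,0],[0,0,0],[0,0,0],[0,0,0],[0,0,0],[0,0,0],[0,0,0]]}' 1 && python3 -m creep '{"travel":[[0,0,0],[0,0,0],[0,0,0],[0,0,0],[0,0,0],[0,0,0],[0,0,0],[0,0,0],[0,0,0],[0,0,0],[0,0,0],[0,0,0],[0,0,0],[0,0,0],[0,0,0]],"turn":[[0,0,0],[0,0,0],[0,0,0],[0,0,0],[0,0,0],[0,0,0],[0,0,0],[0,0,0],[0,0,0],[0,0,0],[0,0,0],[0,0,0],[0,0,0],[0,0,0],[0,0,0]]}' 0 60
```

```text
t: 2.55
ee_pos: [0.5968, -0.3125, 0.0219]
eef_rot: [[0.999, -0.047, 0.001], [-0.047, -0.999, -0.001], [0.001, 0.0, -1.0]]
force: [-0.2, -0.5, 0.8]
finger_gap: 0.0856
grasp_force: 0.0
t: 4.05
ee_pos: [0.5964, -0.3124, 0.0215]
eef_rot: [[0.999, -0.046, 0.0], [-0.046, -0.999, -0.0], [0.0, 0.0, -1.0]]
force: [-0.7, 0.6, 5.1]
finger_gap: 0.0113
grasp_force: 61.6
```

```bash
python3 -m creep '{"travel":[[0,0,-0.003],[0,0,-0.009],[0,0,-0.019],[0,0,-0.032],[0,0,-0.047],[0,0,-0.063],[0,0,-0.08],[0,0,-0.097],[0,0,-0.114],[0,0,-0.131],[0,0,-0.148],[0,0,-0.165],[0,0,-0.182],[0,0,-0.199],[0,0,-0.214],[0,0,-0.226],[0,0,-0.234],[0,0,-0.238],[0,0,-0.24],[0,0,-0.24]],"turn":[[0,0,0],[0,0,0],[0,0,0],[0,0,0],[0,0,0],[0,0,0],[0,0,0],[0,0,0],[0,0,0],[0,0,0],[0,0,0],[0,0,0],[0,0,0],[0,0,0],[0,0,0],[0,0,0],[0,0,0],[0,0,0],[0,0,0],[0,0,0]]}'
python3 - <<'E'
from h import *
f,P=shot("wrist","pics/w2.png");s=read_state();print(s["ee_pos"],s["eef_rot"][0],s["finger_gap"])
E
```

```text
t: 6.05
ee_pos: [0.5961, -0.3121, 0.2609]
eef_rot: [[0.999, -0.046, -0.001], [-0.046, -0.999, 0.0], [-0.001, -0.0, -1.0]]
force: [0.3, -1.0, -3.1]
finger_gap: 0.0105
grasp_force: 60.9
[ 0.59601253 -0.31210574  0.26058918] [ 0.99892097 -0.04642837 -0.00113915] 0.01067554059109001
```

View pics/w2.png

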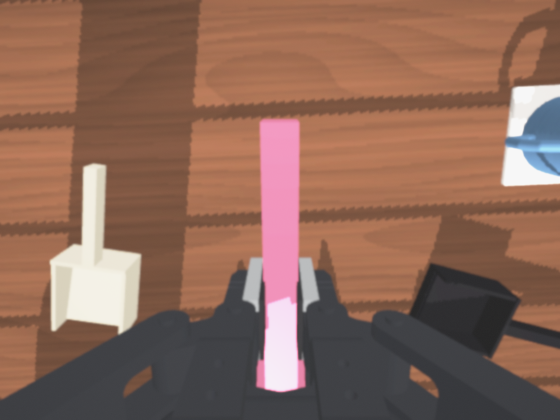

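```bash
python3 -m creep '{"travel":[[0,-0.002,0],[0,-0.006,0],[0,-0.013,0],[0,-0.023,0],[0,-0.036,0],[0,-0.052,0],[0,-0.07,0],[0,-0.09,0],[0,-0.11,0],[0,-0.13,0],[0,-0.15,0],[0,-0.17,0],[0,-0.19,0],[0,-0.208,0],[0,-0.224,0],[0,-0.237,0],[0,-0.247,0],[0,-0.254,0],[0,-0.258,0],[0,-0.259,0]],"turn":[[0,0,-0.1],[0,0,-0.4],[0,0,-0.8],[0,0,-1.4],[0,0,-2.1],[0,0,-3],[0,0,-4.1],[0,0,-5.3],[0,0,-6.4],[0,0,-7.6],[0,0,-8.8],[0,0,-10],[0,0,-11.1],[0,0,-12.2],[0,0,-13.1],[0,0,-13.9],[0,0,-14.5],[0,0,-14.9],[0,0,-15.1],[0,0,-15.2]]}'
python3 - <<'E'
from h import *
s=read_state();R=np.array(s["eef_rot"]);print(s["ee_pos"],R.round(3).tolist(),s["joints"]);print(R.T@(np.array([.620,.205,.26])-s["ee_pos"]), 27.8-np.degrees(np.arctan2(R[1,0],R[0,0])))
E
```

```text
t: 8.1
ee_pos: [0.6084, -0.0535, 0.2613]
eef_rot: [[0.976, 0.217, 0.0], [0.217, -0.976, -0.0], [-0.0, 0.0, -1.0]]
force: [0.6, -0.6, -2.3]
finger_gap: 0.0109
grasp_force: 60.9
[ 0.60837283 -0.05350015  0.2612809 ] [[0.976, 0.217, 0.0], [0.217, -0.976, -0.0], [-0.0, 0.0, -1.0]] [  9.3755997   17.88332645 -10.7099831   91.17541614   3.47081871
  71.26451005 -79.40263668]
[ 0.06748187 -0.24980769  0.00121253] 15.258583655154906
```

```bash
python3 -m creep '{"travel":[[0.0005,-0.002,0],[0.0016,-0.006,0],[0.0035,-0.013,0],[0.006,-0.022,0],[0.0095,-0.035,0],[0.0135,-0.05,0],[0.018,-0.067,0],[0.0235,-0.087,0],[0.0286,-0.106,0],[0.034,-0.125,0],[0.039,-0.144,0],[0.0443,-0.164,0],[0.0494,-0.183,0],[0.054,-0.2,0],[0.058,-0.215,0],[0.0615,-0.228,0],[0.064,-0.238,0],[0.066,-0.245,0],[0.067,-0.249,0],[0.0675,-0.25,0]],"turn":[[0,0,-0.1],[0,0,-0.4],[0,0,-0.8],[0,0,-1.4],[0,0,-2.1],[0,0,-3],[0,0,-4.1],[0,0,-5.3],[0,0,-6.4],[0,0,-7.6],[0,0,-8.8],[0,0,-10],[0,0,-11.1],[0,0,-12.2],[0,0,-13.1],[0,0,-13.9],[0,0,-14.5],[0,0,-14.9],[0,0,-15.2],[0,0,-15.3]]}'
python3 - <<'E'
from h import *
s=read_state();print(s["ee_pos"])
fa,P=shot("top","pics/top2.png");fb,Q=shot("side");np.savez("t2.npz",f=fa,P=P)
cv2.imwrite("pics/both2.png",cv2.resize(np.hstack([fa[60:260,60:300],fb[130:330,80:320]])[...,::-1],None,fx=1.6,fy=1.6))
E
```

```text
t: 10.1
ee_pos: [0.62, 0.2053, 0.2612]
eef_rot: [[0.884, 0.467, -0.0], [0.467, -0.884, -0.0], [-0.0, 0.0, -1.0]]
force: [0.1, 0.0, -2.0]
finger_gap: 0.011
grasp_force: 60.9
[0.61998609 0.20527287 0.26123381]
```

View pics/both2.png

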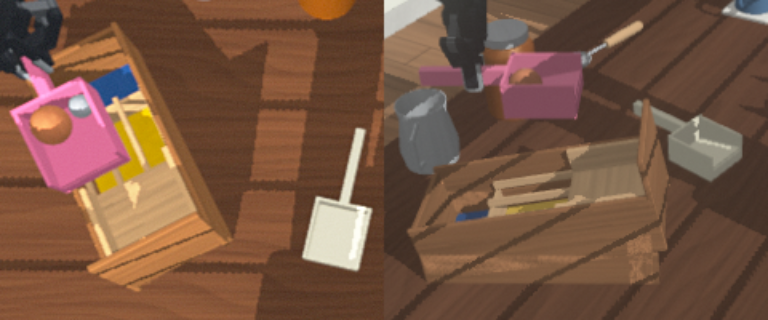

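Both balls are in the level pan above the ramp: copper at about (50,125) and steel at (78,105) in the left half. I'll check the lip's position in the ramp frame.

Run:
```python
from h import *
d=np.load("t2.npz");f=d["f"].astype(int);P=d["P"]
pk=(f[...,0]>f[...,1]+60)&(f[...,2]>f[...,1]+25)&(P[...,2]>.22)&(P[...,1]>0)
a=np.radians(27.8);R=np.array([[np.cos(a),np.sin(a)],[-np.sin(a),np.cos(a)]])
q=((P[pk][:,:2]-[.5687,.178])@R.T).astype(np.float32)
print(len(q),cv2.minAreaRect(q),np.percentile(q,[1,99],axis=0),P[pk][:,2].max())
b=q[q[:,0]<-.01];print(cv2.minAreaRect(b))
P0=np.load("top1.npz")["P"].reshape(-1,3);w=(P0[:,:2]-[.5687,.178])@R.T
m=(P0[:,2]>.085)&(w[:,0]>-.12)&(w[:,0]<-.04)&(abs(w[:,1])<.075);print(np.percentile(w[m][:,1],[0.5,99.5]))
m=(abs(P0[:,2]-.092)<.012)&(w[:,0]>-.11)&(w[:,0]<-.04)&(abs(w[:,1])<.075)
import collections;print(np.histogram(w[m][:,1],bins=np.arange(-.075,.08,.01)))
```

```text
2618 ((-0.0010396391153335571, -0.00032699480652809143), (0.1288313865661621, 0.07661310583353043), 0.027317827567458153) [[-0.06461554 -0.03831452]
 [ 0.05258307  0.03707386]] 0.2886540032215795
((-0.03764870762825012, -0.000338822603225708), (0.05504573881626129, 0.07679270952939987), 0.48527565598487854)
[-0.06819976  0.06633912]
(array([ 52,   0,  35, 159, 164, 156, 162, 161, 158, 163, 160, 163, 173,
         0,   0]), array([-0.075, -0.065, -0.055, -0.045, -0.035, -0.025, -0.015, -0.005,
        0.005,  0.015,  0.025,  0.035,  0.045,  0.055,  0.065,  0.075]))
```

```bash
python3 -m creep '{"travel":[[0,0,0.003],[0,0,0.009],[0,0,0.018],[0,0,0.028],[0,0,0.038],[0,0,0.048],[0,0,0.058],[0,0,0.068],[0,0,0.078],[0,0,0.088],[0,0,0.098],[0,0,0.108],[0,0,0.117],[0,0,0.124],[0,0,0.129],[0,0,0.131],[0,0,0.132],[0,0,0.132]],"turn":[[0,0,0],[0,0,0],[0,0,0],[0,0,0],[0,0,0],[0,0,0],[0,0,0],[0,0,0],[0,0,0],[0,0,0],[0,0,0],[0,0,0],[0,0,0],[0,0,0],[0,0,0],[0,0,0],[0,0,0],[0,0,0]]}'
python3 -m creep '{"travel":[[0,0,-0.002],[-0.0003,0,-0.0065],[-0.001,0,-0.015],[-0.0025,0,-0.0256],[-0.004,0,-0.032],[-0.0057,0,-0.0384],[-0.0078,0,-0.0443],[-0.0102,0,-0.0501],[-0.013,0,-0.056],[-0.016,0,-0.0616],[-0.0195,0,-0.067],[-0.023,0,-0.072],[-0.0255,0,-0.0759],[-0.0255,0,-0.0759],[-0.0255,0,-0.0759],[-0.0255,0,-0.0759],[-0.0255,0,-0.0759],[-0.0255,0,-0.0759]],"turn":[[0,1,0],[0,3,0],[0,7,0],[0,12,0],[0,15,0],[0,18,0],[0,21,0],[0,24,0],[0,27,0],[0,30,0],[0,33,0],[0,36,0],[0,38,0],[0,38,0],[0,38,0],[0,38,0],[0,38,0],[0,38,0]]}'
python3 - <<'E'
from h import *
s=read_state();print(s["ee_pos"],s["joints"])
fa,P=shot("top");fb,Q=shot("side")
cv2.imwrite("pics/both3.png",cv2.resize(np.hstack([fa[60:260,60:300],fb[130:330,80:320]])[...,::-1],None,fx=1.6,fy=1.6))
E
```

```text
t: 12.0
ee_pos: [0.6202, 0.2052, 0.1295]
eef_rot: [[0.884, 0.467, 0.001], [0.467, -0.884, 0.0], [0.001, 0.0, -1.0]]
force: [0.7, 0.3, -1.6]
finger_gap: 0.011
grasp_force: 60.9
t: 13.8
ee_pos: [0.5984, 0.1938, 0.206]
eef_rot: [[0.695, 0.467, 0.546], [0.368, -0.884, 0.288], [0.617, 0.001, -0.787]]
force: [1.0, 0.9, 2.5]
finger_gap: 0.0109
grasp_force: 61.3
[0.59836283 0.1938262  0.20604149] [  7.63320938   7.24913075 -28.29250476 122.86954308  -8.06592044
  13.09812506 -74.18741535]
```

View pics/both3.png

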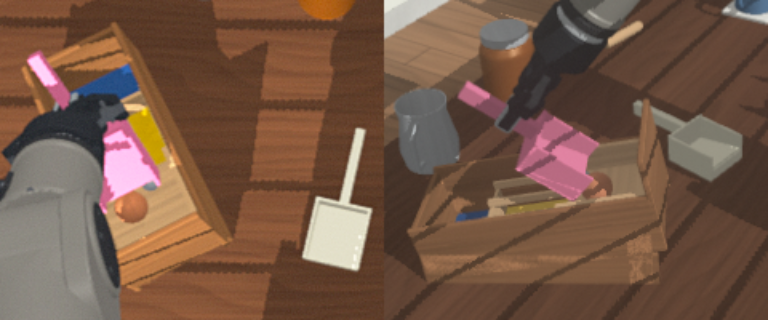

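Both balls have left the scoop: copper at (130,207), steel at the lip at (150,185). Joint 6 is near its limit, so I'll ease the tilt while raising the scoop to let them roll.

```bash
python3 -m creep '{"travel":[[0,0,0],[0,0,0],[0,0,0],[0.002,0,-0.003],[0.006,0,-0.008],[0.012,0,-0.015],[0.018,0,-0.023],[0.025,0,-0.032],[0.031,0,-0.04],[0.037,0,-0.048],[0.043,0,-0.055],[0.047,0,-0.061],[0.049,0,-0.063],[0.049,0,-0.063],[0.049,0,-0.063],[0.049,0,-0.063],[0.049,0,-0.063],[0.049,0,-0.063],[0.049,0,-0.063],[0.049,0,-0.063]],"turn":[[0,-0.5,0],[0,-1,0],[0,-1,0],[0,-2,0],[0,-3,0],[0,-4,0],[0,-5,0],[0,-6,0],[0,-7,0],[0,-8,0],[0,-8,0],[0,-8,0],[0,-8,0],[0,-8,0],[0,-8,0],[0,-8,0],[0,-8,0],[0,-8,0],[0,-8,0],[0,-8,0]]}'
python3 - <<'E'
from h import *
s=read_state();print(s["ee_pos"],s["joints"])
fa,P=shot("top");fb,Q=shot("side")
cv2.imwrite("pics/both4.png",cv2.resize(np.hstack([fa[60:260,60:300],fb[130:330,80:320]])[...,::-1],None,fx=1.6,fy=1.6))
E
```

```text
t: 15.9
ee_pos: [0.5973, 0.1932, 0.2849]
eef_rot: [[0.766, 0.467, 0.442], [0.404, -0.884, 0.233], [0.5, 0.0, -0.866]]
force: [-0.5, 0.6, -0.7]
finger_gap: 0.0109
grasp_force: 61.1
[0.59725528 0.1931973  0.28494547] [  4.93425496   3.85345295 -25.63463599 111.27749858  -3.67808193
  35.54336033 -79.9394665 ]
```

View pics/both4.png

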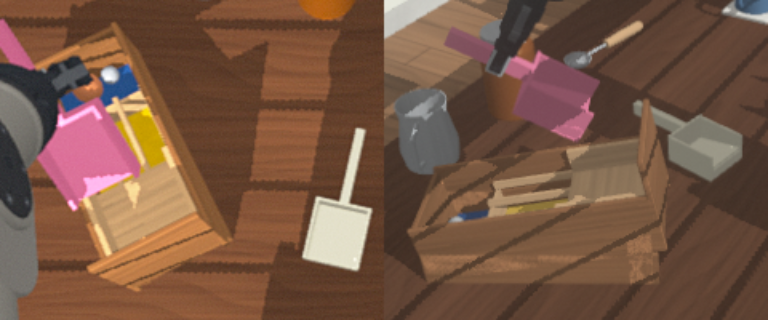

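Copper is in the blue area at (92,82), but the steel ball seems to be there too, at (110,75). I'll measure both.

```bash
cat >> h.py <<'E'
A=np.radians(27.8);RR=np.array([[np.cos(A),np.sin(A)],[-np.sin(A),np.cos(A)]])
def toramp(P): 
    q=P.copy(); q[...,:2]=(P[...,:2]-[.5687,.178])@RR.T; return q
E
python3 - <<'E'
from h import *
f,P=shot("top");q=toramp(P);g=f.astype(int);np.savez("t4.npz",f=f,P=P)
cv2.imwrite("pics/z5.png",cv2.resize(f[70:190,70:190][...,::-1],None,fx=5,fy=5,interpolation=cv2.INTER_CUBIC))
for uv in [(129,107),(128,106),(130,106),(117,111),(116,110),(118,113)]: print(uv,g[uv[1],uv[0]],q[uv[1],uv[0]].round(3))
E
```

```text
(129, 107) [233 238 242] [ 0.121 -0.022  0.035]
(128, 106) [236 239 244] [ 0.125 -0.021  0.033]
(130, 106) [223 227 232] [ 0.125 -0.024  0.029]
(117, 111) [181 108  73] [0.121 0.003 0.043]
(116, 110) [51 47 53] [-0.024 -0.06   0.362]
(118, 113) [197 120  77] [0.117 0.004 0.042]
```

View pics/z5.png

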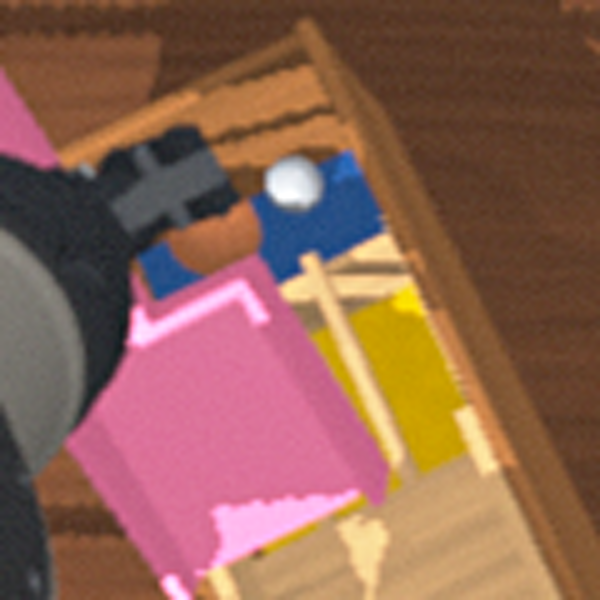

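Both balls ended up in the blue hole: steel at ramp x 0.125, y -0.022. It has to be moved to the yellow well without finger contact, so first I'll level the scoop and free the hand.

```bash
python3 -m creep '{"travel":[[0,0,0],[0,0,0],[0,0,0],[0,0,0],[0,0,0],[0,0,0]],"turn":[[0,-4,0],[0,-11,0],[0,-18,0],[0,-25,0],[0,-30,0],[0,-30,0]]}'
python3 - <<'E'
from h import *
f,P=shot("top");np.savez("t5.npz",f=f,P=P)
q=toramp(P)
# blue hole / divider geometry, and balls
for y0 in(-.045,-.02,0.0,.02,.045):
    print(y0,[(int(1000*x),[int(1000*t) for t in np.percentile(q[m][:,2],[10,90])]) for x in np.arange(.05,.175,.006) if (m:=(abs(q[...,1]-y0)<.005)&(abs(q[...,0]-x)<.003)).sum()>1])
# spoon
u,v=np.meshgrid(np.arange(560),np.arange(420))
m=(u>320)&(u<420)&(v>40)&(v<85)&(P[...,2]>.006)
S=P[m];print("spoon",cv2.minAreaRect(S[:,:2].astype(np.float32)),S[:,2].max())
for a in range(322,416,6):
    mm=m&(abs(u-a)<3)
    if mm.sum()>2:
        s=P[mm];print(a,s.mean(0).round(3),"w",np.ptp(s[:,0]).round(3),"z",np.percentile(s[:,2],[5,50,95]).round(3))
E
```

```text
t: 16.65
ee_pos: [0.5991, 0.1948, 0.2839]
eef_rot: [[0.884, 0.468, -0.001], [0.468, -0.884, 0.002], [0.0, -0.002, -1.0]]
force: [-0.0, -0.2, -1.0]
finger_gap: 0.0106
grasp_force: 61.0
-0.045 [(50, [24, 130]), (56, [22, 25]), (62, [21, 22]), (68, [26, 52]), (74, [54, 58]), (92, [18, 19]), (97, [14, 17]), (103, [14, 16]), (109, [14, 16]), (115, [10, 15]), (121, [9, 13]), (128, [8, 11]), (133, [7, 11]), (139, [9, 33]), (145, [38, 67]), (151, [69, 86]), (157, [84, 86])]
-0.02 [(50, [23, 72]), (56, [22, 72]), (62, [21, 72]), (68, [27, 70]), (74, [51, 69]), (79, [66, 68]), (92, [16, 19]), (97, [13, 18]), (103, [12, 16]), (109, [12, 15]), (115, [12, 26]), (121, [13, 33]), (128, [31, 34]), (133, [32, 34]), (139, [25, 35]), (145, [38, 66]), (151, [71, 85]), (157, [83, 86])]
0.0 [(50, [24, 26]), (56, [21, 24]), (62, [21, 25]), (68, [25, 54]), (74, [52, 57]), (92, [16, 18]), (97, [14, 17]), (103, [12, 15]), (109, [11, 30]), (115, [11, 40]), (121, [9, 40]), (128, [9, 37]), (133, [6, 9]), (139, [11, 33]), (145, [37, 66]), (151, [70, 84]), (157, [83, 86])]
0.02 [(109, [45, 48]), (115, [47, 50]), (
[... 443 characters left out ...]
0.006 0.01  0.015]
346 [ 0.813 -0.266  0.012] w 0.034 z [0.008 0.012 0.015]
352 [ 0.805 -0.281  0.012] w 0.008 z [0.009 0.012 0.015]
358 [ 0.803 -0.294  0.012] w 0.006 z [0.01  0.012 0.015]
364 [ 0.801 -0.308  0.011] w 0.005 z [0.009 0.01  0.013]
370 [ 0.796 -0.321  0.015] w 0.018 z [0.009 0.015 0.02 ]
376 [ 0.795 -0.334  0.016] w 0.017 z [0.011 0.017 0.021]
382 [ 0.792 -0.348  0.016] w 0.019 z [0.01  0.016 0.02 ]
388 [ 0.789 -0.361  0.017] w 0.02 z [0.01  0.017 0.021]
394 [ 0.787 -0.375  0.016] w 0.019 z [0.009 0.017 0.02 ]
400 [ 0.785 -0.388  0.016] w 0.02 z [0.011 0.017 0.02 ]
406 [ 0.783 -0.402  0.016] w 0.019 z [0.01  0.017 0.021]
412 [ 0.782 -0.413  0.016] w 0.018 z [0.012 0.017 0.019]
```

```bash
python3 -m creep '{"travel":[[-0.01,0.019,0],[-0.03,0.056,0],[-0.055,0.103,0],[-0.08,0.149,0],[-0.105,0.196,0],[-0.13,0.243,0],[-0.155,0.289,0],[-0.18,0.336,0.03],[-0.205,0.383,0.07],[-0.225,0.42,0.11],[-0.236,0.44,0.15],[-0.24,0.4474,0.19],[-0.24,0.4474,0.215],[-0.24,0.4474,0.235],[-0.24,0.4474,0.25],[-0.24,0.4474,0.256],[-0.24,0.4474,0.26],[-0.24,0.4474,0.2625],[-0.24,0.4474,0.2625]],"turn":[[0,0,1],[0,0,4],[0,0,7],[0,0,10],[0,0,13],[0,0,16],[0,0,19],[0,0,22],[0,0,25],[0,0,28],[0,0,30.5],[0,0,30.5],[0,0,30.5],[0,0,30.5],[0,0,30.5],[0,0,30.5],[0,0,30.5],[0,0,30.5],[0,0,30.5]]}' && python3 -m creep '{"travel":[[0,0,0],[0,0,0],[0,0,0],[0,0,0],[0,0,-0.02],[0,0,-0.06],[0,0,-0.11],[0,0,-0.15],[0,0,-0.18]],"turn":[[0,0,0],[0,0,0],[0,0,0],[0,0,0],[0,0,0],[0,0,0],[0,0,0],[0,0,0],[0,0,0]]}' 1
python3 - <<'E'
from h import *
s=read_state();R=np.array(s["eef_rot"]);print(s["ee_pos"],R.round(3).tolist())
# goal above spoon handle: tool x along bowl dir
b=np.array([.818-.784,-.243+.395]);yaw=np.degrees(np.arctan2(b[1],b[0]));print("bowl yaw",yaw, "turn z",np.degrees(np.arctan2(R[1,0],R[0,0]))-yaw)
print("travel",R.T@(np.array([.7865,-.38,.20])-s["ee_pos"]))
E
```

```text
t: 18.6
ee_pos: [0.5948, -0.3146, 0.0238]
eef_rot: [[0.999, -0.046, 0.002], [-0.046, -0.999, -0.001], [0.002, 0.001, -1.0]]
force: [0.9, 1.3, 0.2]
finger_gap: 0.011
grasp_force: 61.0
t: 19.5
ee_pos: [0.5949, -0.315, 0.2062]
eef_rot: [[0.999, -0.046, 0.004], [-0.046, -0.999, -0.002], [0.004, 0.002, -1.0]]
force: [-0.4, 0.3, -0.1]
finger_gap: 0.086
grasp_force: 0.0
[ 0.59491116 -0.31496519  0.20617893] [[0.999, -0.046, 0.004], [-0.046, -0.999, -0.002], [0.004, 0.002, -1.0]]
bowl yaw 77.3913932066338 turn z -80.05593098081224
travel [0.19438042 0.05604623 0.0070044 ]
```

```bash
python3 -m creep '{"travel":[[0.03,0.008,0],[0.07,0.02,0],[0.11,0.032,0],[0.15,0.044,0],[0.18,0.052,0],[0.194,0.056,0],[0.194,0.056,0],[0.194,0.056,0],[0.194,0.056,0],[0.194,0.056,0],[0.194,0.056,0],[0.194,0.056,0]],"turn":[[0,0,-8],[0,0,-16],[0,0,-24],[0,0,-32],[0,0,-40],[0,0,-48],[0,0,-56],[0,0,-64],[0,0,-72],[0,0,-80],[0,0,-80],[0,0,-80]]}'
python3 - <<'E'
from h import *
f,P=shot("wrist","pics/w6.png");s=read_state();R=np.array(s["eef_rot"]);p=np.array(s["ee_pos"]);print(p,R.round(3).tolist(),np.round(s["joints"],1))
q=(P-p)@R; # tool coords
z=P[...,2]
for x in np.arange(-.06,.18,.006):
    m=(abs(q[...,0]-x)<.003)&(abs(q[...,1])<.04)&(z>.004)&(z<.06)
    if m.sum()>3: print(int(x*1000),m.sum(),"y",(1000*np.percentile(q[m][:,1],[1,50,99])).round(1),"z",(1000*np.percentile(z[m],[5,50,95])).round(1), "zmid",(1000*np.median(z[m&(abs(q[...,1]-np.median(q[m][:,1]))<.004)])).round(1))
f2,P2=shot("top");g=f2.astype(int);pk=(g[...,0]>g[...,1]+60)&(g[...,2]>g[...,1]+25)&(P2[...,0]>.465)&(P2[...,0]<.67)&(P2[...,1]<-.26)&(P2[...,1]>-.36)
print("scoop",cv2.minAreaRect(P2[pk][:,:2].astype(np.float32)),np.percentile(P2[pk][:,2],[1,50,99]))
E
```

```text
t: 20.7
ee_pos: [0.785, -0.3795, 0.2023]
eef_rot: [[0.222, 0.975, -0.0], [0.975, -0.222, 0.0], [0.0, -0.0, -1.0]]
force: [-0.5, -0.1, 0.4]
finger_gap: 0.0852
grasp_force: 0.0
[ 0.78508013 -0.37945622  0.20241739] [[0.222, 0.975, -0.0], [0.975, -0.222, -0.0], [-0.0, -0.0, -1.0]] [ 31.4  50.3 -21.2  46.8  16.2  85.    3.3]
-42 7 y [-1.7  2.9  7.3] z [11.7 15.9 17.3] zmid 15.9
-36 105 y [-2.7  5.6 14.9] z [12.5 17.3 18.7] zmid 18.0
-30 132 y [-3.6  5.6 14.8] z [12.8 17.6 19.5] zmid 18.5
-24 135 y [-4.5  5.5 14.8] z [12.3 17.8 19.8] zmid 19.0
-18 144 y [-4.4  5.5 14.8] z [11.3 17.8 19.4] zmid 18.7
-12 140 y [-4.4  5.5 14.8] z [11.5 17.3 19.7] zmid 18.8
-6 146 y [-5.3  4.6 13.7] z [12.4 17.9 19.4] zmid 18.7
0 142 y [-5.2  3.7 13.7] z [11.8 17.7 19.6] zmid 18.9
5 145 y [-5.2  4.5 13.6] z [11.4 17.5 19.6] zmid 18.8
11 157 y [-6.1  3.7 13.6] z [10.2 17.6 19.9] zmid 18.8
17 152 y [-6.   3.6 12.6] z [11.9 17.7 19.7] zmid 18.7
23 154 y [-6.   3.2 12.6] z [12.  17.6 19.7] zmid 18.6
29 149 y [-6.   2.7 11.6] z [12.3 17.3 19.3] zmid 18.4
35 153 y [-6.8  2.7 11.6] z [ 9.6 16.8 19. ] zmid 18.1
41 14
[... 441 characters left out ...]
.1 -0.6  2.3] z [10.5 12.2 13.8] zmid 12.2
95 56 y [-3.1 -0.6  1.9] z [10.6 12.3 13.6] zmid 12.3
101 59 y [-3.9 -1.4  1.9] z [10.5 12.4 14. ] zmid 12.4
107 102 y [-11.1  -2.2   7.6] z [11.5 13.  14.1] zmid 12.9
113 266 y [-20.   -2.6  14.8] z [ 5.7 11.1 13.9] zmid 7.9
119 306 y [-23.9  -3.5  19.5] z [ 4.2  6.9 13.8] zmid 4.7
125 236 y [-26.9   1.9  21.1] z [ 4.1  8.4 13.8] zmid nan
131 236 y [-27.6  10.1  22.6] z [ 4.3  8.1 13.8] zmid 4.6
137 252 y [-27.5 -16.   21.7] z [ 4.3  8.2 13.7] zmid 5.1
143 315 y [-25.6  -3.8  20. ] z [ 4.3  7.2 13.4] zmid 4.7
149 28 y [-17.1  -3.   10.5] z [4.1 5.1 7.1] zmid 4.2
scoop ((0.5699460506439209, -0.31758013367652893), (0.08940210938453674, 0.19679491221904755), 87.53422546386719) [-0.00093732  0.01865105  0.04814695]
  return _methods._mean(a, axis=axis, dtype=dtype,
  ret = ret.dtype.type(ret / rcount)
```

View pics/w6.png

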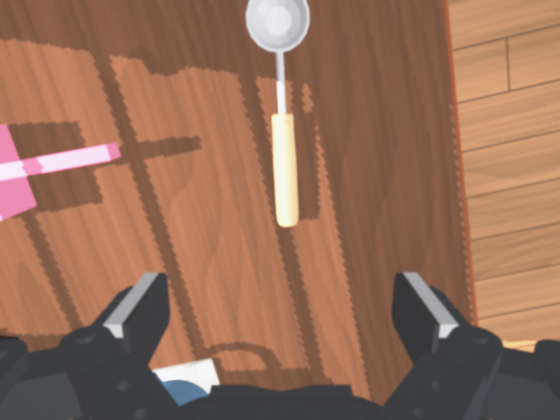

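The wrist view shows the steel spoon: a concave dish about 50 mm across at (278,18) and a wooden handle along column 285. It can reach under the steel ball in the blue hole without any finger contact. Gripping it.

```bash
python3 -m creep '{"travel":[[0,0.004,0.04],[0,0.004,0.08],[0,0.004,0.12],[0,0.004,0.15],[0,0.004,0.17],[0,0.004,0.185],[0,0.004,0.193],[0,0.004,0.197],[0,0.004,0.197]],"turn":[[0,0,-1],[0,0,-2.6],[0,0,-2.6],[0,0,-2.6],[0,0,-2.6],[0,0,-2.6],[0,0,-2.6],[0,0,-2.6],[0,0,-2.6]]}' 1 && python3 -m creep '{"travel":[[0,0,0],[0,0,0],[0,0,0],[0,0,0],[0,0,0],[0,0,0],[0,0,0],[0,0,0],[0,0,0],[0,0,0],[0,0,-0.01],[0,0,-0.03],[0,0,-0.07],[0,0,-0.11],[0,0,-0.16],[0,0,-0.21],[0,0,-0.25],[0,0,-0.28],[0,0,-0.28]],"turn":[[0,0,0],[0,0,0],[0,0,0],[0,0,0],[0,0,0],[0,0,0],[0,0,0],[0,0,0],[0,0,0],[0,0,0],[0,0,0],[0,0,0],[0,0,0],[0,0,0],[0,0,0],[0,0,0],[0,0,0],[0,0,0],[0,0,0]]}' 0 100
python3 - <<'E'
from h import *
s=read_state();R=np.array(s["eef_rot"]);p=np.array(s["ee_pos"]);print(p,np.round(s["joints"],1))
a=np.radians(27.8);e=np.array([np.cos(a),np.sin(a)]);n=np.array([-e[1],e[0]])
g=np.append(np.array([.5687,.178])+.03*e-.025*n,.33)
print("travel",R.T@(g-p),"turn",np.degrees(np.arctan2(R[1,0],R[0,0]))-27.8)
f,P=shot("wrist");q=(P-p)@R
for x in np.arange(.02,.18,.01):
    m=(abs(q[...,0]-x)<.004)&(abs(q[...,1])<.04)&(abs(q[...,2])<.05)
    if m.sum()>3: print(int(x*1000),m.sum(),(1000*np.percentile(q[m][:,1],[1,50,99])).round(1),(1000*np.percentile(q[m][:,2],[5,50,95])).round(1))
E
```

```text
t: 21.7
ee_pos: [0.7897, -0.3806, 0.0065]
eef_rot: [[0.175, 0.985, 0.001], [0.985, -0.175, -0.001], [-0.0, 0.002, -1.0]]
force: [0.2, 0.7, 0.1]
finger_gap: 0.0856
grasp_force: 0.0
t: 23.6
ee_pos: [0.7908, -0.381, 0.2944]
eef_rot: [[0.176, 0.984, 0.012], [0.984, -0.176, -0.004], [-0.002, 0.012, -1.0]]
force: [0.2, -0.7, -0.7]
finger_gap: 0.0153
grasp_force: 98.1
[ 0.7908277  -0.38095333  0.2943629 ] [ 29.8  50.1 -21.4  35.9  16.3  95.1   7.2]
travel [ 0.50983367 -0.27746698 -0.0399538 ] turn 52.07113336592646
20 1031 [-10.2  -0.5   9.2] [-13.  -11.3  -5.5]
30 1064 [-9.6 -0.4  9.1] [-12.7 -10.9  -5.5]
39 1081 [-9.5 -0.4  8.5] [-12.2 -10.6  -5.1]
49 1120 [-9.2 -0.4  8.4] [-12.2 -10.5  -5. ]
60 828 [-8.7 -0.4  8.2] [-11.9  -8.7  -3.5]
69 407 [-3.2 -0.4  2.4] [-6.7 -5.4 -3.7]
79 433 [-3.2 -0.4  2.3] [-6.7 -5.5 -3.9]
90 467 [-3.1 -0.4  2.6] [-7.1 -5.8 -3.9]
99 281 [-3.1 -0.1  2.6] [-7.2 -5.8 -3.8]
```

```bash
python3 -m creep '{"travel":[[0.02,-0.011,-0.01],[0.06,-0.033,-0.03],[0.1,-0.054,-0.04],[0.14,-0.076,-0.04],[0.18,-0.098,-0.04],[0.22,-0.12,-0.04],[0.26,-0.141,-0.04],[0.3,-0.163,-0.04],[0.34,-0.185,-0.04],[0.38,-0.207,-0.04],[0.42,-0.228,-0.04],[0.46,-0.25,-0.04],[0.49,-0.267,-0.04],[0.51,-0.277,-0.04],[0.51,-0.277,-0.04]],"turn":[[0,0,3],[0,0,7],[0,0,11],[0,0,15],[0,0,19],[0,0,23],[0,0,27],[0,0,31],[0,0,35],[0,0,39],[0,0,43],[0,0,47],[0,0,50],[0,0,52],[0,0,52]]}' && python3 -m creep '{"travel":[[0,0,0],[0,0,0],[0,0,0],[0,0,0],[0,0,0],[0,0,0],[0,0,0],[0,0,0],[0,0,0],[0,0,0],[0,0,0]],"turn":[[0,-4,0],[0,-11,0],[0,-18,0],[0,-25,0],[0,-32,0],[0,-39,0],[0,-46,0],[0,-53,0],[0,-60,0],[0,-60,0],[0,-60,0]]}'
cat > look.py <<'E'
from h import *
import sys
s=read_state();R=np.array(s["eef_rot"]);p=np.array(s["ee_pos"])
T=lambda w:toramp(np.array(w)[None])[0]
Rr=np.eye(3);Rr[:2,:2]=RR
print("t",s["t"],"tcp ramp",T(p).round(4),"tip",T(p+R@[.153,0,-.0075]).round(4),"tilt",np.degrees(np.arcsin(-R[2,0])).round(1),np.round(s["joints"],1),"F",np.round(s["force"],1))
M=(Rr@R).T   # travel = M @ ramp displacement
print("M",M.round(3).tolist())
f,P=shot("top");q=toramp(P);g=f.astype(int)
hole=(q[...,0]>.08)&(q[...,0]<.15)&(abs(q[...,1])<.056)&(q[...,2]<.07)
yel=(q[...,0]>-.03)&(q[...,0]<.08)&(abs(q[...,1])<.056)&(q[...,2]<.066)
sat=g.max(-1)-g.min(-1)
def rep(n,m):
    if m.sum()>2: print(n,m.sum(),np.median(q[m],0).round(3),"top",np.percentile(q[m][:,2],95).round(3))
for nm,reg in(("blue",hole),("yel",yel)):
    rep(nm+" copper",reg&(g[...,0]>g[...,2]+50)&(g[...,0]>g[...,1]+45))
    rep(nm+" grey",reg&(sat<30)&(g.min(-1)>90))
E
python3 look.py
```

```text
t: 25.15
ee_pos: [0.6024, 0.1753, 0.3242]
eef_rot: [[0.88, 0.476, -0.003], [0.476, -0.88, 0.002], [-0.002, -0.003, -1.0]]
force: [-1.0, 0.8, -1.1]
finger_gap: 0.0152
grasp_force: 98.4
t: 26.25
ee_pos: [0.596, 0.1757, 0.3534]
eef_rot: [[0.776, 0.5, -0.385], [0.381, -0.857, -0.346], [-0.503, 0.122, -0.855]]
force: [1.8, -4.7, -2.1]
finger_gap: 0.0147
grasp_force: 98.4
t 26.25 tcp ramp [ 0.0231 -0.0148  0.3534] tip [ 0.159  -0.0176  0.2828] tilt 30.2 [-34.6  36.9  18.5  59.1   1.9 114.  -78.1] F [ 1.8 -4.7 -2.1]
M [[0.864, -0.025, -0.503], [0.042, -0.992, 0.122], [-0.502, -0.126, -0.855]]
blue copper 643 [0.142 0.003 0.047] top 0.067
blue grey 117 [ 0.124 -0.02   0.029] top 0.034
yel copper 91 [ 0.063 -0.006  0.035] top 0.059
```

```bash
cat > plan.py <<'E'
from h import *
import sys
from scipy.spatial.transform import Rotation as Ro
# args: tip x y z (ramp, m), tilt deg, [yaw offset deg], [roll]
a=[float(v) for v in sys.argv[1:]]+[0,0]
s=read_state();R=np.array(s["eef_rot"]);p=np.array(s["ee_pos"])
th=np.radians(a[3]);yw=A+np.radians(a[4])
D=Ro.from_euler("z",yw).as_matrix()@np.array([[np.cos(th),0,-np.sin(th)],[0,-1,0],[-np.sin(th),0,-np.cos(th)]])@Ro.from_euler("x",np.radians(a[5])).as_matrix()
w=np.append(RR.T@np.array(a[:2])+[.5687,.178],a[2])
g=w-D@[.153,0,-.0075]
print("travel",(R.T@(g-p)).round(4),"turn",np.degrees(Ro.from_matrix(R.T@D).as_rotvec()).round(1))
E
python3 plan.py .119 -.025 .10 58; python3 plan.py .119 -.025 .10 50
```

```text
travel [0.0704 0.0075 0.1119] turn [  6.8 -28.2  -1.6]
travel [0.0626 0.0051 0.1317] turn [  6.9 -20.2  -1.1]
```

```bash
python3 -m creep '{"travel":[[0.014,0.001,0.022],[0.035,0.003,0.05],[0.055,0.005,0.085],[0.07,0.007,0.112],[0.07,0.0075,0.112],[0.07,0.0075,0.112],[0.07,0.0075,0.112],[0.07,0.0075,0.112],[0.07,0.0075,0.112],[0.07,0.0075,0.112],[0.07,0.0075,0.112]],"turn":[[1,0,0],[3,0,0],[5,-4,0],[6.8,-8,-1],[6.8,-13,-1.6],[6.8,-18,-1.6],[6.8,-23,-1.6],[6.8,-28,-1.6],[6.8,-28,-1.6],[6.8,-28,-1.6],[6.8,-28,-1.6]]}'
python3 look.py; python3 plan.py .119 -.025 .10 58
```

```text
t: 27.4
ee_pos: [0.6014, 0.2014, 0.2541]
eef_rot: [[0.694, 0.514, -0.504], [0.391, -0.857, -0.335], [-0.604, 0.036, -0.796]]
force: [-0.8, 3.7, -13.6]
finger_gap: 0.0152
grasp_force: 98.5
t 27.4 tcp ramp [0.0398 0.0055 0.2541] tip [0.1662 0.0093 0.1676] tilt 37.2 [-43.4  50.3  40.6  59.1 -14.5 113.8 -66.6] F [ -0.8   3.7 -13.6]
M [[0.796, 0.022, -0.604], [0.055, -0.998, 0.036], [-0.602, -0.061, -0.796]]
blue copper 638 [0.142 0.002 0.047] top 0.067
blue grey 119 [ 0.124 -0.02   0.029] top 0.035
yel copper 97 [ 0.061 -0.005  0.034] top 0.058
travel [0.0202 0.0217 0.0503] turn [  4.9 -22.4  -1.2]
```

```bash
python3 -m creep '{"travel":[[0.006,0.006,0.015],[0.013,0.013,0.03],[0.02,0.0217,0.045],[0.02,0.0217,0.05],[0.02,0.0217,0.05],[0.02,0.0217,0.05],[0.02,0.0217,0.05],[0.02,0.0217,0.05],[0.02,0.0217,0.05]],"turn":[[1,-2,0],[3,-6,0],[4.9,-11,-1],[4.9,-16,-1.2],[4.9,-22.4,-1.2],[4.9,-22.4,-1.2],[4.9,-22.4,-1.2],[4.9,-22.4,-1.2],[4.9,-22.4,-1.2]]}'
python3 look.py; python3 plan.py .119 -.025 .10 58
```

```text
t: 28.35
ee_pos: [0.6056, 0.1817, 0.2502]
eef_rot: [[0.695, 0.51, -0.507], [0.345, -0.855, -0.386], [-0.631, 0.093, -0.77]]
force: [0.5, -0.5, -6.8]
finger_gap: 0.0151
grasp_force: 98.7
t 28.35 tcp ramp [ 0.0344 -0.0139  0.2502] tip [ 0.1578 -0.016   0.1594] tilt 39.1 [-44.3  52.3  44.3  59.1 -13.4 114.1 -65.3] F [ 0.5 -0.5 -6.8]
M [[0.776, -0.019, -0.631], [0.052, -0.994, 0.093], [-0.629, -0.105, -0.77]]
blue copper 545 [ 0.142 -0.007  0.045] top 0.067
blue grey 117 [ 0.124 -0.02   0.029] top 0.035
yel copper 86 [ 0.066 -0.006  0.035] top 0.058
travel [0.0135 0.0012 0.0177] turn [  6.1 -18.3  -3.3]
```

```bash
python3 plan.py .118 -.022 .16 40 30; python3 plan.py .118 -.022 .11 55 30
```

```text
travel [-0.0161  0.0611  0.0161] turn [-12.8   1.4 -25.2]
travel [0.0158 0.0457 0.0154] turn [-16.  -13.3 -23.4]
```

```bash
python3 -m creep '{"travel":[[-0.003,0.012,0.003],[-0.006,0.024,0.006],[-0.01,0.036,0.01],[-0.013,0.048,0.013],[-0.016,0.06,0.016],[0,0.053,0.016],[0.0158,0.0457,0.0154],[0.0158,0.0457,0.0154],[0.0158,0.0457,0.0154],[0.0158,0.0457,0.0154]],"turn":[[-3,0,-5],[-6,0,-10],[-9,0,-15],[-11,1,-20],[-12.8,1,-25],[-14,-6,-24],[-16,-13,-23.4],[-16,-13.3,-23.4],[-16,-13.3,-23.4],[-16,-13.3,-23.4]]}'
python3 look.py; python3 plan.py .118 -.022 .11 55 30
```

```text
t: 29.4
ee_pos: [0.6364, 0.1267, 0.2475]
eef_rot: [[0.332, 0.839, -0.431], [0.476, -0.544, -0.691], [-0.815, 0.024, -0.58]]
force: [1.0, -0.4, 0.1]
finger_gap: 0.0153
grasp_force: 98.7
t 29.4 tcp ramp [ 0.036  -0.0769  0.2475] tip [ 0.1201 -0.0332  0.1272] tilt 54.5 [-45.9  57.6  43.3  57.7   5.1 112.8 -39.2] F [ 1.  -0.4  0.1]
M [[0.516, 0.266, -0.815], [0.488, -0.872, 0.024], [-0.704, -0.41, -0.58]]
blue copper 339 [0.12  0.016 0.046] top 0.064
blue grey 110 [ 0.124 -0.02   0.029] top 0.035
yel copper 91 [ 0.06  -0.006  0.034] top 0.061
travel [ 0.016  -0.0068  0.0061] turn [ 0.2 -0.5 -1.5]
```

```bash
python3 -m creep '{"travel":[[0.008,-0.003,0.003],[0.016,-0.007,0.006],[0.016,-0.007,0.006],[0.016,-0.007,0.006]],"turn":[[0,0,-1],[0,-0.5,-1.5],[0,-0.5,-1.5],[0,-0.5,-1.5]]}'
python3 - <<'E'
from h import *
s=read_state();R=np.array(s["eef_rot"]);p=np.array(s["ee_pos"])
for n in("top","side"):
    f,P=shot(n);g=f.astype(int);q=(P-p)@R;r=toramp(P)
    m=(q[...,0]>.09)&(q[...,0]<.175)&(abs(q[...,1])<.04)&(abs(q[...,2])<.03)&(r[...,2]>.095)&(g.max(-1)-g.min(-1)<45)
    if m.sum()>3:
        print(n,m.sum(),"tool pct",(1000*np.percentile(q[m],[2,50,98],axis=0)).round(1).tolist(),"lowest ramp",r[m][np.argmin(r[m][:,2])].round(3),"far", (1000*q[m][np.argmax(q[m][:,0])]).round(1))
    cv2.imwrite(f"pics/{n}7.png",f[...,::-1])
E
python3 look.py|head -1; python3 plan.py .118 -.022 .04 56 30;  python3 plan.py .118 -.022 .014 56 30
```

```text
t: 29.85
ee_pos: [0.6319, 0.1374, 0.2262]
eef_rot: [[0.297, 0.85, -0.436], [0.488, -0.527, -0.696], [-0.821, -0.006, -0.571]]
force: [0.1, -0.5, -1.2]
finger_gap: 0.0149
grasp_force: 98.7
top 83 tool pct [[112.3, -23.4, -7.7], [127.3, 6.9, -5.4], [156.6, 19.9, 1.9]] lowest ramp [ 0.12  -0.027  0.101] far [156.9  13.8  -7.6]
side 293 tool pct [[95.7, -25.3, -8.1], [136.6, 6.2, -2.1], [157.8, 26.6, 24.7]] lowest ramp [ 0.097 -0.059  0.097] far [160.6   3.8  -6.6]
t 29.95 tcp ramp [ 0.0371 -0.066   0.2267] tip [ 0.1176 -0.0182  0.1054] tilt 55.1 [-46.3  58.7  42.2  58.2   4.7 112.3 -39. ] F [-0.3 -0.2 -0. ]
travel [0.0528 0.0025 0.0364] turn [ 0.1 -0.9  0.4]
travel [0.0741 0.0027 0.0512] turn [ 0.1 -0.9  0.4]
```

```bash
python3 -m creep '{"travel":[[0.008,0,0.006],[0.018,0,0.013],[0.028,0,0.02],[0.038,0,0.028],[0.048,0.001,0.035],[0.056,0.001,0.041],[0.062,0.001,0.046],[0.066,0.001,0.049],[0.069,0.001,0.051],[0.069,0.001,0.051]],"turn":[[0,-0.4,0],[0,-0.9,0],[0,-0.9,0],[0,-0.9,0.4],[0,-0.9,0.4],[0,-0.9,0.4],[0,-0.9,0.4],[0,-0.9,0.4],[0,-0.9,0.4],[0,-0.9,0.4]]}'
python3 look.py; python3 plan.py .133 -.014 .014 56 30; python3 plan.py .115 -.022 .018 56 30
python3 - <<'E'
from h import *
s=read_state();R=np.array(s["eef_rot"]);p=np.array(s["ee_pos"])
fa,P=shot("top");fb,Q=shot("side")
cv2.imwrite("pics/both8.png",np.hstack([cv2.resize(fa[80:150,80:170],(450,350),interpolation=cv2.INTER_CUBIC),cv2.resize(fb[220:300,90:180],(350,350),interpolation=cv2.INTER_CUBIC)])[...,::-1])
E
```

```text
t: 31.0
ee_pos: [0.6288, 0.1309, 0.1475]
eef_rot: [[0.298, 0.842, -0.45], [0.46, -0.539, -0.705], [-0.837, 0.003, -0.548]]
force: [-8.5, -2.5, 11.1]
finger_gap: 0.0153
grasp_force: 98.9
t 31.0 tcp ramp [ 0.0312 -0.0697  0.1475] tip [ 0.1097 -0.0256  0.0236] tilt 56.8 [-46.2  63.3  41.   61.    2.7 107.6 -42.5] F [-8.5 -2.5 11.1]
M [[0.478, 0.268, -0.837], [0.493, -0.87, 0.003], [-0.727, -0.414, -0.548]]
blue copper 228 [0.134 0.009 0.043] top 0.061
blue grey 132 [ 0.106 -0.022  0.033] top 0.064
yel copper 74 [ 0.062 -0.005  0.032] top 0.06
travel [ 0.0215  0.0027 -0.0145] turn [-0.3  0.8 -0.3]
travel [ 0.0074  0.0008 -0.0003] turn [-0.3  0.8 -0.3]
```

View pics/both8.png

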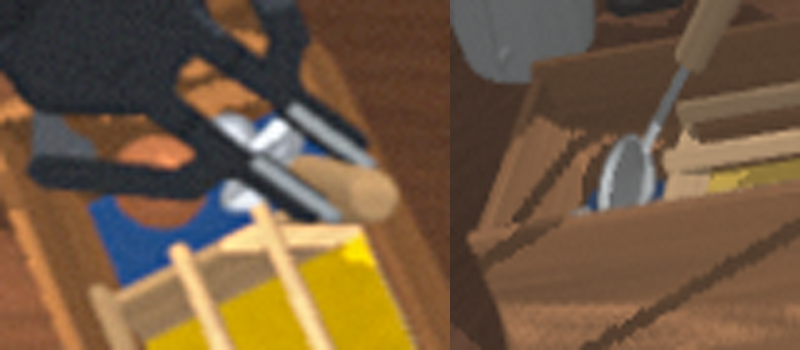

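The spoon bowl is in the hole (side half, at (630,170)), with its tip pressing on the steel ball. I'll back off slightly, go down to the floor, then slide forward.

```bash
python3 -m creep '{"travel":[[-0.0015,0,0.0025],[-0.003,-0.0007,0.0045],[0,-0.0007,0.0065],[0.0025,-0.0007,0.008],[0.005,-0.0007,0.01],[0.005,-0.0007,0.01]],"turn":[[0,0,0],[0,0,0],[0,0,0],[0,0,0],[0,0,0],[0,0,0]]}'
python3 look.py
```

```text
t: 31.75
ee_pos: [0.6241, 0.1295, 0.1415]
eef_rot: [[0.296, 0.842, -0.451], [0.459, -0.54, -0.706], [-0.838, 0.002, -0.546]]
force: [-12.3, 4.2, 27.7]
finger_gap: 0.0153
grasp_force: 100.9
t 31.75 tcp ramp [ 0.0264 -0.0687  0.1415] tip [ 0.1047 -0.0246  0.0174] tilt 56.9 [-46.6  63.2  40.8  62.1   2.6 106.9 -42.8] F [-12.3   4.2  27.7]
M [[0.476, 0.268, -0.838], [0.493, -0.87, 0.002], [-0.728, -0.414, -0.546]]
blue copper 213 [0.132 0.008 0.046] top 0.059
blue grey 136 [ 0.114 -0.022  0.032] top 0.06
yel copper 79 [ 0.065 -0.003  0.031] top 0.062
```

```bash
python3 -m creep '{"travel":[[-0.0017,0,-0.001],[0.0007,0.0008,-0.0043],[0.0035,0.0016,-0.0075],[0.006,0.0024,-0.0107],[0.009,0.0032,-0.014],[0.0115,0.004,-0.017],[0.0143,0.0048,-0.0203],[0.0143,0.0048,-0.0203]],"turn":[[0,0,0],[0,0,0],[0,0,0],[0,0,0],[0,0,0],[0,0,0],[0,0,0],[0,0,0]]}'
python3 look.py
python3 - <<'E'
from h import *
s=read_state();R=np.array(s["eef_rot"]);p=np.array(s["ee_pos"])
for n in("top","side"):
    f,P=shot(n);g=f.astype(int);q=(P-p)@R;r=toramp(P)
    m=(r[...,0]>.088)&(r[...,0]<.15)&(abs(r[...,1])<.055)&(r[...,2]<.075)&(g.max(-1)-g.min(-1)<40)&(g.min(-1)>60)
    print(n,m.sum())
    o=np.round(1000*np.hstack([r[m],q[m]])).astype(int);print(o[::max(1,len(o)//14)].tolist())
E
```

```text
t: 32.6
ee_pos: [0.6427, 0.1453, 0.1343]
eef_rot: [[0.295, 0.843, -0.45], [0.461, -0.538, -0.706], [-0.837, 0.0, -0.547]]
force: [-10.8, -5.2, 8.2]
finger_gap: 0.0148
grasp_force: 100.9
t 32.6 tcp ramp [ 0.0502 -0.0635  0.1343] tip [ 0.1285 -0.0189  0.0104] tilt 56.8 [-45.2  65.8  40.4  56.8   1.8 109.4 -42.9] F [-10.8  -5.2   8.2]
M [[0.476, 0.271, -0.837], [0.495, -0.869, 0.0], [-0.727, -0.414, -0.547]]
blue copper 316 [0.12  0.014 0.045] top 0.066
blue grey 110 [ 0.117 -0.014  0.026] top 0.049
yel copper 82 [ 0.065 -0.002  0.033] top 0.059
top 156
[[140, -34, 24, 143, 19, -17], [135, -32, 18, 147, 15, -11], [119, -38, 47, 112, 12, -13], [118, -38, 43, 115, 11, -9], [113, -32, 51, 109, 4, -13], [123, -2, 31, 137, -17, -22], [123, -2, 18, 148, -18, -15], [103, -16, 47, 111, -15, -10], [114, 5, 31, 135, -28, -18], [112, 6, 31, 134, -30, -17], [137, 53, 14, 174, -59, -45], [130, 49, 13, 170, -59, -38], [117, 43, 13, 162, -60, -26], [91, 13, 20, 135, -46, 1], [91, 48, 18, 147, -76, -13]]
side 150
[[93, -35, 75, 78, -4, -10], [98, -31, 66, 88, -4, -11], [101, -27, 58, 97, -7, -10], [106, -28, 52, 105, -3, -11], [105, -24, 52, 105, -7, -12], [106, -26, 48, 109, -5, -9], [105, -20, 50, 108, -11, -12], [115, -35, 35, 122, 7, -4], [121, -38, 29, 129, 13, -5], [129, -38, 26, 135, 17, -8], [93, -53, 14, 124, 12, 30], [114, -28, 32, 126, 1, -5], [136, -36, 21, 143, 19, -12], [103, -10, 45, 115, -21, -12], [126, -15, 37, 130, -4, -22]]
```

```bash
python3 plan.py .131 -.018 .03 55 28; python3 plan.py .134 -.017 .05 48 28;python3 plan.py .134 -.017 .07 38 28; python3 plan.py .12 -.017 .12 28 28
```

```text
travel [-0.0146 -0.0022 -0.0084] turn [1.4 1.8 0.9]
travel [-0.027  -0.002  -0.0035] turn [1.3 8.8 1. ]
travel [-0.0361 -0.0025  0.0112] turn [ 1.2 18.8  1.1]
travel [-0.0727 -0.0098  0.0178] turn [ 1.1 28.8  1.2]
```

```bash
python3 -m creep '{"travel":[[-0.004,-0.0006,-0.002],[-0.008,-0.0012,-0.0045],[-0.0115,-0.0018,-0.0065],[-0.0146,-0.0022,-0.0084],[-0.018,-0.0022,-0.0075],[-0.021,-0.002,-0.0062],[-0.024,-0.002,-0.005],[-0.027,-0.002,-0.0035],[-0.029,-0.002,-0.0006],[-0.031,-0.002,0.0024],[-0.0328,-0.0022,0.0053],[-0.0345,-0.0024,0.0083],[-0.0361,-0.0025,0.0112],[-0.0361,-0.0025,0.0112]],"turn":[[0,0.4,0],[0.5,0.9,0.3],[1,1.4,0.6],[1.4,1.8,0.9],[1.4,3.5,0.9],[1.4,5.3,0.9],[1.3,7,1],[1.3,8.8,1],[1.3,10.8,1],[1.3,12.8,1],[1.3,14.8,1],[1.2,16.8,1],[1.2,18.8,1.1],[1.2,18.8,1.1]]}'
python3 look.py
python3 - <<'E'
from h import *
s=read_state();R=np.array(s["eef_rot"]);p=np.array(s["ee_pos"])
for n in("top","side","wrist"):
    f,P=shot(n,f"pics/{n}9.png");g=f.astype(int);q=(P-p)@R;r=toramp(P)
    m=(q[...,0]>.1)&(q[...,0]<.165)&(abs(q[...,1])<.03)&(q[...,2]>-.04)&(q[...,2]<.01)
    if m.sum()<3: continue
    o=np.round(1000*q[m]).astype(int);print(n,m.sum(),"high",(q[m][:,2]<-.012).sum(),(1000*np.median(q[m&(q[...,2]<-.012)],0)).round() if (q[m][:,2]<-.012).any() else "",o[:,2].min())
    m=(r[...,0]>.09)&(r[...,0]<.15)&(abs(r[...,1])<.055)&(r[...,2]>.018)&(r[...,2]<.045)&(g.max(-1)-g.min(-1)<40)&(g.min(-1)>80)
    print("  hole grey",m.sum(),np.median(r[m],0).round(3) if m.any() else "")
E
```

```text
t: 34.15
ee_pos: [0.6276, 0.1237, 0.1562]
eef_rot: [[0.446, 0.831, -0.334], [0.662, -0.557, -0.502], [-0.603, 0.003, -0.798]]
force: [-0.0, -0.5, -0.9]
finger_gap: 0.0149
grasp_force: 100.8
t 34.15 tcp ramp [ 0.0268 -0.0755  0.1562] tip [ 0.1383 -0.0155  0.07  ] tilt 37.1 [-46.   50.8  40.3  72.1  -4.3  92.9 -43.2] F [-0.  -0.5 -0.9]
M [[0.703, 0.378, -0.603], [0.475, -0.88, 0.003], [-0.529, -0.288, -0.798]]
blue copper 177 [0.112 0.035 0.039] top 0.05
blue grey 26 [0.101 0.019 0.019] top 0.03
yel copper 97 [ 0.058 -0.005  0.032] top 0.058
top 93 high 20 [135. -26. -13.] -15
  hole grey 23 [0.107 0.021 0.027]
side 435 high 221 [150.  -7. -21.] -36
  hole grey 3 [ 0.142 -0.046  0.031]
wrist 343 high 0  -11
  hole grey 0
```

```bash
python3 plan.py .125 -.017 .125 27 28
```

```text
travel [-0.0423 -0.0046 -0.0104] turn [ 0.3 10.2  0.5]
```

```bash
python3 -m creep '{"travel":[[-0.004,-0.0005,-0.001],[-0.01,-0.001,-0.0025],[-0.017,-0.002,-0.004],[-0.024,-0.003,-0.006],[-0.031,-0.0035,-0.0075],[-0.037,-0.004,-0.009],[-0.041,-0.0046,-0.01],[-0.0423,-0.0046,-0.0104],[-0.0423,-0.0046,-0.0104]],"turn":[[0,1,0],[0,2.5,0],[0.3,4.2,0.3],[0.3,6,0.5],[0.3,7.8,0.5],[0.3,9.2,0.5],[0.3,10.2,0.5],[0.3,10.2,0.5],[0.3,10.2,0.5]]}'
python3 look.py
python3 - <<'E'
from h import *
s=read_state();R=np.array(s["eef_rot"]);p=np.array(s["ee_pos"])
for n in("top","side"):
    f,P=shot(n);g=f.astype(int);q=(P-p)@R;r=toramp(P);gr=(g.max(-1)-g.min(-1)<45)
    m=(q[...,0]>.09)&(q[...,0]<.17)&(abs(q[...,1])<.035)&(q[...,2]>-.045)&(q[...,2]<.012)
    h=m&(q[...,2]<-.011)
    print(n,m.sum(),h.sum(),"grey",(h&gr).sum(),(1000*np.percentile(q[h&gr],[5,50,95],axis=0)).round().tolist() if (h&gr).any() else "", "rgb",np.median(g[h],0) if h.any() else "")
    m=(r[...,0]>.085)&(r[...,0]<.15)&(abs(r[...,1])<.055)&(r[...,2]>.018)&(r[...,2]<.06)&~((q[...,2]<.02)&(q[...,0]<.17)&(abs(q[...,1])<.04))
    for nm,k in(("grey",gr&(g.min(-1)>80)),("copper",(g[...,0]>g[...,2]+50))):
        k=k&m;print("  hole",nm,k.sum(),np.percentile(r[k],[5,50,95],axis=0).round(3).tolist() if k.any() else "")
E
```

```text
t: 35.25
ee_pos: [0.6084, 0.1051, 0.1882]
eef_rot: [[0.502, 0.826, -0.255], [0.736, -0.563, -0.375], [-0.454, 0.0, -0.891]]
force: [-0.1, -0.1, -1.0]
finger_gap: 0.0151
grasp_force: 100.9
t 35.25 tcp ramp [ 0.0011 -0.083   0.1882] tip [ 0.1246 -0.0176  0.1254] tilt 27.0 [-46.5  41.   41.1  80.7  -6.2  85.7 -41.5] F [-0.1 -0.1 -1. ]
M [[0.787, 0.417, -0.454], [0.468, -0.884, 0.0], [-0.401, -0.213, -0.891]]
blue copper 23 [0.13  0.044 0.043] top 0.051
blue grey 12 [0.113 0.028 0.017] top 0.041
yel copper 83 [ 0.048 -0.005  0.033] top 0.056
top 0 0 grey 0  rgb 
  hole grey 5 [[0.113, 0.02, 0.034], [0.12, 0.043, 0.041], [0.126, 0.055, 0.05]]
  hole copper 79 [[0.127, 0.022, 0.036], [0.144, 0.046, 0.046], [0.147, 0.054, 0.058]]
side 338 162 grey 162 [[109.0, -29.0, -24.0], [137.0, -11.0, -15.0], [154.0, 12.0, -11.0]] rgb [103. 103. 104.]
  hole grey 0 
  hole copper 123 [[0.14, -0.051, 0.021], [0.144, -0.033, 0.038], [0.148, 0.0, 0.058]]
```

```bash
python3 plan.py 0 -.010 .15 25 28; python3 plan.py 0 -.010 .15 25 60
python3 - <<'E'
from h import *
from scipy.optimize import least_squares
s=read_state();R=np.array(s["eef_rot"]);p=np.array(s["ee_pos"])
f,P=shot("side");q=(P-p)@R
m=(q[...,0]>.1)&(q[...,0]<.165)&(abs(q[...,1])<.035)&(q[...,2]>-.045)&(q[...,2]<-.0125);Q=q[m]
r=least_squares(lambda c:np.linalg.norm(Q-c,axis=1)-.012,[.135,0,-.008],loss="soft_l1",f_scale=.002)
print(m.sum(),r.x.round(4),np.median(abs(r.fun)).round(4))
E
```

```text
travel [-0.1065 -0.0645  0.0313] turn [-0.   2.1 -0. ]
travel [-0.0872  0.0106  0.0215] turn [-14.1   2.  -28.8]
134 [ 0.1391 -0.0065 -0.0136] 0.0017
```

```bash
python3 -m creep '{"travel":[[-0.0009,0.0001,0.0002],[-0.0026,0.0003,0.0006],[-0.005,0.0006,0.0013],[-0.009,0.0011,0.0022],[-0.014,0.0017,0.0034],[-0.02,0.0024,0.0049],[-0.026,0.0032,0.0064],[-0.0325,0.004,0.008],[-0.039,0.0048,0.0096],[-0.0455,0.0055,0.0112],[-0.052,0.0063,0.0128],[-0.058,0.0071,0.0143],[-0.064,0.0078,0.0158],[-0.07,0.0085,0.0172],[-0.075,0.0091,0.0185],[-0.079,0.0096,0.0195],[-0.082,0.01,0.0202],[-0.085,0.0103,0.021],[-0.0865,0.0105,0.0213],[-0.0872,0.0106,0.0215]],"turn":[[-0.1,0,-0.3],[-0.4,0.1,-0.9],[-0.8,0.1,-1.7],[-1.5,0.2,-3],[-2.3,0.3,-4.6],[-3.2,0.5,-6.6],[-4.2,0.6,-8.6],[-5.3,0.7,-10.7],[-6.3,0.9,-12.9],[-7.4,1,-15],[-8.4,1.2,-17.2],[-9.4,1.3,-19.2],[-10.4,1.5,-21.1],[-11.3,1.6,-23.1],[-12.1,1.7,-24.8],[-12.8,1.8,-26.1],[-13.3,1.9,-27.1],[-13.7,2,-28.1],[-14,2,-28.6],[-14.1,2,-28.8]]}'
python3 - <<'E'
from h import *
from scipy.optimize import least_squares
s=read_state();R=np.array(s["eef_rot"]);p=np.array(s["ee_pos"])
f,P=shot("side");q=(P-p)@R
m=(q[...,0]>.1)&(q[...,0]<.165)&(abs(q[...,1])<.035)&(q[...,2]>-.045)&(q[...,2]<-.0125);Q=q[m]
r=least_squares(lambda c:np.linalg.norm(Q-c,axis=1)-.012,[.135,0,-.008],loss="soft_l1",f_scale=.002)
print(m.sum(),r.x.round(4),np.median(abs(r.fun)).round(4),np.round(s["joints"],1))
E
python3 look.py; for t in 40 55 68; do python3 plan.py 0 -.010 .105 $t 60; done
```

```text
t: 37.45
ee_pos: [0.5679, 0.0267, 0.2086]
eef_rot: [[0.035, 0.999, -0.015], [0.906, -0.038, -0.422], [-0.423, 0.001, -0.906]]
force: [0.3, -0.2, -2.0]
finger_gap: 0.015
grasp_force: 100.7
172 [ 0.1396 -0.0057 -0.0146] 0.0019 [-50.8  24.6  39.8 100.    9.4  67.5 -19. ]
t 37.5 tcp ramp [-0.0713 -0.1334  0.2085] tip [-0.0003 -0.0107  0.1506] tilt 25.0 [-50.8  24.6  39.8  99.9   9.4  67.5 -19. ] F [-0.3 -0.7 -1.3]
M [[0.454, 0.784, -0.423], [0.866, -0.5, 0.001], [-0.211, -0.367, -0.906]]
blue copper 13 [ 0.149 -0.054  0.064] top 0.069
yel copper 41 [0.029 0.037 0.03 ] top 0.057
yel grey 4 [ 0.009 -0.002  0.031] top 0.034
travel [ 0.0231 -0.0001  0.0012] turn [  0.  -15.   -0.1]
travel [ 0.0366 -0.     -0.0364] turn [  0.  -30.   -0.1]
travel [ 0.0558 -0.     -0.0653] turn [  0.  -43.   -0.1]
```

```bash
python3 -m creep '{"travel":[[0.004,0,0],[0.01,0,0],[0.017,0,0.001],[0.023,0,0.001],[0.027,0,-0.008],[0.03,0,-0.017],[0.033,0,-0.027],[0.0366,0,-0.036],[0.041,0,-0.043],[0.045,0,-0.05],[0.05,0,-0.058],[0.0558,0,-0.065],[0.0558,0,-0.065],[0.0558,0,-0.065],[0.0558,0,-0.065]],"turn":[[0,-3,0],[0,-7,0],[0,-11,0],[0,-15,0],[0,-19,0],[0,-23,0],[0,-26.5,0],[0,-30,0],[0,-33,0],[0,-36.5,0],[0,-40,0],[0,-43,0],[0,-43,0],[0,-43,0],[0,-43,0]]}'
python3 look.py
python3 - <<'E'
from h import *
from scipy.optimize import least_squares
s=read_state();R=np.array(s["eef_rot"]);p=np.array(s["ee_pos"])
f,P=shot("side");q=(P-p)@R
m=(q[...,0]>.1)&(q[...,0]<.165)&(abs(q[...,1])<.035)&(q[...,2]>-.045)&(q[...,2]<-.0125);print("in dish pts",m.sum())
E
```

```text
t: 39.05
ee_pos: [0.571, 0.1038, 0.2444]
eef_rot: [[0.017, 0.999, -0.037], [0.375, -0.04, -0.926], [-0.927, 0.002, -0.375]]
force: [-0.0, 0.1, -0.4]
finger_gap: 0.0152
grasp_force: 100.8
t 39.05 tcp ramp [-0.0326 -0.0667  0.2444] tip [-0.     -0.0111  0.1053] tilt 68.0 [-66.2  48.7  44.1  88.1  26.4  89.9 -34. ] F [-0.   0.1 -0.4]
M [[0.19, 0.324, -0.927], [0.865, -0.502, 0.002], [-0.464, -0.802, -0.375]]
blue copper 375 [ 0.143 -0.025  0.042] top 0.067
blue grey 10 [ 0.096 -0.003  0.016] top 0.018
yel copper 35 [0.037 0.009 0.035] top 0.058
yel grey 7 [0.033 0.004 0.034] top 0.059
in dish pts 93
```

```bash
python3 -m creep '{"travel":[[-0.015,0,-0.006],[-0.03,0,-0.012],[-0.046,0,-0.019],[-0.046,0,-0.019],[-0.046,0,-0.019],[-0.046,0,-0.019],[-0.046,0,-0.019],[-0.046,0,-0.019],[-0.046,0,-0.019],[-0.046,0,-0.019]],"turn":[[0,3,0],[0,10,0],[0,18,0],[0,26,0],[0,34,0],[0,42,0],[0,50,0],[0,58,0],[0,66,0],[0,68,0]]}'
python3 look.py
python3 - <<'E'
from h import *
s=read_state();R=np.array(s["eef_rot"]);p=np.array(s["ee_pos"])
print("travel",(R.T@(np.array([.715,-.13,.0])-[p[0],p[1],0])).round(4),p.round(4),R.round(3).tolist())
f,P=shot("side");r=toramp(P);g=f.astype(int)
m=(r[...,0]>-.03)&(r[...,0]<.15)&(abs(r[...,1])<.054)&(r[...,2]>.0)&(r[...,2]<.062)&(g.max(-1)-g.min(-1)<35)&(g.min(-1)>70)
print(m.sum(),r[m][::5].round(3).tolist()[:12])
d=(np.nanmin(np.linalg.norm((P-p)@R-[.13,0,-.03],axis=-1)));print("nearest to dish top",d)
E
```

```text
t: 40.15
ee_pos: [0.5709, 0.0983, 0.2959]
eef_rot: [[0.049, 0.999, 0.004], [0.999, -0.049, 0.003], [0.003, 0.004, -1.0]]
force: [-0.1, -0.5, -1.0]
finger_gap: 0.0152
grasp_force: 100.8
t 40.15 tcp ramp [-0.0352 -0.0715  0.2959] tip [0.0426 0.0602 0.3038] tilt -0.2 [-45.   15.7  38.7  93.9 -10.3  73.8  -7.3] F [-0.1 -0.5 -1. ]
M [[0.509, 0.861, 0.003], [0.861, -0.509, 0.004], [0.005, 0.0, -1.0]]
blue grey 3 [ 0.1   -0.045  0.013] top 0.017
yel copper 47 [ 0.016 -0.005  0.03 ] top 0.038
yel grey 10 [ 0.045 -0.025  0.036] top 0.038
travel [-0.2213  0.1553 -0.    ] [0.5707 0.0986 0.2954] [[0.049, 0.999, 0.003], [0.999, -0.049, 0.002], [0.002, 0.003, -1.0]]
37 [[0.066, -0.039, 0.035], [0.051, -0.024, 0.047], [0.059, -0.02, 0.047], [0.049, -0.023, 0.046], [0.059, -0.02, 0.045], [0.049, -0.021, 0.044], [0.094, -0.047, 0.016], [0.1, -0.043, 0.016]]
nearest to dish top 0.022316052684899508
```

```bash
python3 -m creep '{"travel":[[-0.02,0.014,0],[-0.055,0.039,0],[-0.09,0.063,0],[-0.125,0.088,0],[-0.16,0.112,0.03],[-0.19,0.133,0.07],[-0.21,0.148,0.11],[-0.221,0.155,0.15],[-0.221,0.155,0.19],[-0.221,0.155,0.22],[-0.221,0.155,0.245],[-0.221,0.155,0.262],[-0.221,0.155,0.273],[-0.221,0.155,0.28],[-0.221,0.155,0.285],[-0.221,0.155,0.286],[-0.221,0.155,0.286]],"turn":[[0,0,0],[0,0,0],[0,0,0],[0,0,0],[0,0,0],[0,0,0],[0,0,0],[0,0,0],[0,0,0],[0,0,0],[0,0,0],[0,0,0],[0,0,0],[0,0,0],[0,0,0],[0,0,0],[0,0,0]]}' && python3 -m creep '{"travel":[[0,0,0],[0,0,0],[0,0,0],[0,0,0],[0,0,0],[0,0,-0.02],[0,0,-0.06],[0,0,-0.11],[0,0,-0.16],[0,0,-0.2],[0,0,-0.22],[0,0,-0.22]],"turn":[[0,0,0],[0,0,0],[0,0,0],[0,0,0],[0,0,0],[0,0,0],[0,0,0],[0,0,0],[0,0,0],[0,0,0],[0,0,0],[0,0,0]]}' 1
python3 look.py
python3 - <<'E'
from h import *
f,P=shot("top");g=f.astype(int);r=toramp(P)
b=(abs(r[...,1])<.054)&(r[...,2]>.0)&(r[...,2]<.066)
for n,k in(("grey",(g.max(-1)-g.min(-1)<35)&(g.min(-1)>80)),("cop",(g[...,0]>g[...,2]+50)&(g[...,0]>150)&(g[...,1]<150))):
    for lo,hi in((-.03,.085),(.088,.14)):
        m=b&k&(r[...,0]>lo)&(r[...,0]<hi);print(n,lo,m.sum(),np.percentile(r[m],[5,50,95],axis=0).round(3).tolist() if m.any() else "")
pk=(g[...,0]>g[...,1]+60)&(g[...,2]>g[...,1]+25)&(P[...,0]>.46)&(P[...,0]<.68)&(P[...,1]<-.26)&(P[...,1]>-.37)
print("scoop",cv2.minAreaRect(P[pk&(P[...,2]>.012)][:,:2].astype(np.float32)))
h=P[pk&(P[...,2]>.03)];i=h[:,0]>.57
print("handle z",[h[(h[:,0]>a)&(h[:,0]<a+.03)][:,2].mean().round(4) for a in(.57,.6,.63)])
E
```

```text
t: 41.95
ee_pos: [0.718, -0.1219, 0.0087]
eef_rot: [[0.039, 0.999, 0.002], [0.999, -0.039, -0.001], [-0.0, 0.002, -1.0]]
force: [1.0, -0.6, -0.3]
finger_gap: 0.0149
grasp_force: 100.8
t: 43.15
ee_pos: [0.7193, -0.1231, 0.2343]
eef_rot: [[0.039, 0.999, 0.011], [0.999, -0.039, -0.002], [-0.002, 0.011, -1.0]]
force: [0.2, -0.2, 0.0]
finger_gap: 0.0857
grasp_force: 0.0
t 43.15 tcp ramp [-0.0072 -0.3366  0.2343] tip [ 0.0693 -0.2041  0.2416] tilt 0.1 [-16.5  35.5  37.8  76.4 -21.7  74.7  19.3] F [ 0.2 -0.2  0. ]
M [[0.501, 0.866, -0.002], [0.866, -0.501, 0.011], [0.008, -0.007, -1.0]]
grey -0.03 0 
grey 0.088 0 
cop -0.03 0 
cop 0.088 0 
scoop ((0.5650582909584045, -0.3113279342651367), (0.07758224010467529, 0.18689806759357452), 87.84751892089844)
handle z [np.float64(0.0446), np.float64(0.0446), np.float64(0.045)]
```

```bash
python3 -m creep '{"travel":[[-0.03,-0.02,-0.02],[-0.07,-0.046,-0.05],[-0.11,-0.072,-0.08],[-0.15,-0.098,-0.1],[-0.19,-0.124,-0.1],[-0.23,-0.15,-0.1],[-0.27,-0.177,-0.1],[-0.31,-0.203,-0.1],[-0.34,-0.223,-0.1],[-0.36,-0.236,-0.1],[-0.36,-0.236,-0.1],[-0.36,-0.236,-0.1]],"turn":[[0,0,0],[0,0,0],[0,0,0],[0,0,0],[0,0,0],[0,0,0],[0,0,0],[0,0,0],[0,0,0],[0,0,0],[0,0,0],[0,0,0]]}'
python3 - <<'E'
from h import *
from scipy.optimize import least_squares
for cam in("top","side"):
    f,P=shot(cam);g=f.astype(int);r=toramp(P)
    b=(abs(r[...,1])<.054)&(r[...,2]>.0)&(r[...,2]<.064)
    for n,k,R in(("grey",(g.max(-1)-g.min(-1)<40)&(g.min(-1)>80),.012),("cop",(g[...,0]>g[...,2]+50)&(g[...,1]<150)&(g[...,2]>35),.02)):
        for lo,hi in((-.03,.066),(.092,.136)):
            m=b&k&(r[...,0]>lo)&(r[...,0]<hi)&(r[...,2]>.037-.18*r[...,0]+.006)
            if m.sum()<4: print(cam,n,lo,m.sum());continue
            Q=r[m];s=least_squares(lambda c:np.linalg.norm(Q-c,axis=1)-R,np.median(Q,0)-[0,0,.01],loss="soft_l1",f_scale=.003)
            print(cam,n,lo,m.sum(),s.x.round(3),np.median(abs(s.fun)).round(4),"med",np.median(Q,0).round(3),"rgb",np.median(g[m],0))
E
```

```text
t: 44.45
ee_pos: [0.4669, -0.4716, 0.326]
eef_rot: [[0.04, 0.999, -0.0], [0.999, -0.04, 0.002], [0.002, -0.001, -1.0]]
force: [0.2, 0.8, -1.3]
finger_gap: 0.0853
grasp_force: 0.0
top grey -0.03 69 [ 0.055 -0.021  0.036] 0.0008 med [ 0.052 -0.026  0.043] rgb [210. 215. 225.]
top grey 0.092 6 [0.117 0.031 0.031] 0.0009 med [0.112 0.021 0.032] rgb [113.   84.5 107. ]
top cop -0.03 19 [0.063 0.03  0.05 ] 0.0036 med [0.065 0.036 0.034] rgb [146. 115.  82.]
top cop 0.092 251 [0.122 0.039 0.032] 0.0008 med [0.116 0.036 0.046] rgb [176. 106.  68.]
side grey -0.03 25 [ 0.054 -0.023  0.035] 0.0007 med [ 0.054 -0.022  0.045] rgb [172. 167. 162.]
side grey 0.092 0
side cop -0.03 12 [ 0.057 -0.036  0.054] 0.0007 med [ 0.061 -0.019  0.062] rgb [161.  133.  102.5]
side cop 0.092 0
```

The steel ball is in the yellow well at (0.055, -0.021, 0.036) and the copper ball in the blue hole at (0.122, ~0.037, 0.032). The scoop stands upright on the ledge and the arm is clear of everything, so I'm handing in.

```bash
python3 -c "
from rig import job
print(job.finish_job())"
```

```text
the job is handed in; nothing more can be done
None
```

I handed the job in at about 45 s, without a verdict shown; my last camera measurements put the steel ball in the yellow well, the copper ball in the blue hole and the empty pink scoop upright on the ledge, but the pour first left both balls in the blue hole, so I moved the steel one across with the bystander spoon (no finger contact intended), which now lies in a new spot.

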